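# Lock the parcel scanners' batteries away to charge

## Task

Put every scanner battery lying on the counter into the charging box, each flat and fully down in a pocket of its own. Then shut the lid completely, fit the square key fully onto the lock's spindle and turn it clockwise as far as it goes to lock the box, and finally take the key off and stand it back on its socket in the key tray. Leave the tape roll, stapler, mug and carton where they are.

Things in the scene. Friction and masses are not known exactly. Their poses are not given: they have to be found in the camera images.
- box: Grey steel charging box, fixed. Outside 228 (x) x 170 (y) mm, rim 66 mm high, walls 6 mm. A white insert fills it wall to wall, flat top 40 mm above the counter, with six pockets (centres at x = -70, 0, 70, y = 34, -34 mm), each 60 (x) x 42 (y) mm, 12 mm deep, dark floors, small lead-in. Origin: centre of the underside, z up; the lid is hinged along the -y side.
- pocket1 (a point): Centre of the floor of pocket 1 of the charging box, 28 mm above the counter (12 mm below the insert's top, 38 mm below the box rim); axes as the box's: the pocket's 60 mm side lies along x, its 42 mm side along y.
- pocket2 (a point): Centre of the floor of pocket 2 of the charging box, 28 mm above the counter (12 mm below the insert's top, 38 mm below the box rim); axes as the box's: the pocket's 60 mm side lies along x, its 42 mm side along y.
- pocket3 (a point): Centre of the floor of pocket 3 of the charging box, 28 mm above the counter (12 mm below the insert's top, 38 mm below the box rim); axes as the box's: the pocket's 60 mm side lies along x, its 42 mm side along y.
- pocket4 (a point): Centre of the floor of pocket 4 of the charging box, 28 mm above the counter (12 mm below the insert's top, 38 mm below the box rim); axes as the box's: the pocket's 60 mm side lies along x, its 42 mm side along y.
- pocket5 (a point): Centre of the floor of pocket 5 of the charging box, 28 mm above the counter (12 mm below the insert's top, 38 mm below the box rim); axes as the box's: the pocket's 60 mm side lies along x, its 42 mm side along y.
- pocket6 (a point): Centre of the floor of pocket 6 of the charging box, 28 mm above the counter (12 mm below the insert's top, 38 mm below the box rim); axes as the box's: the pocket's 60 mm side lies along x, its 42 mm side along y.
- lid (a joint): Lid angle, rad: 0 shut; starts standing open at 1.8 to 2.05, leaning back past upright. Lid 232 mm wide along the hinge, 177 mm from hinge to free edge, 6 mm thick, with a 10 mm lip turned down at the free edge. Stiff hinge (about 0.5 N m): it stays where it is left and must be pushed all the way down, with 3 to 8 N at the free edge.
- lid_hinge (a point): Middle of the lid's hinge line, on the box's -y top edge, 66 mm above the counter. x lies along the hinge line; the frame turns with the lid: y points from the hinge to the free edge, z out of the lid's outer face (up when shut).
- lid_edge (a point): Middle of the lid's free edge, on its outer face, 174 mm from the hinge. Axes as lid_hinge. With the lid shut the outer face is 72 mm above the counter.
- lock (a joint): Angle of the lock spindle, rad: 0 to 0.15 at the start (unlocked), turns clockwise seen from above the shut lid to a stop at 1.57 (locked). Stiff at about 0.1 N m, stays where it is left; once turned, its tongue holds the lid shut.
- lock_seat (a point): Foot of the lock's 10 mm square, 16 mm tall spindle (top 3 mm stepped in to 7.6 mm), on the lid's outer face, on its centre line 125 mm from the hinge: centre of the face of a round plate (38 mm across, 3 mm proud of the lid) on which the seated key rests. x, y square to the flats, turning with it; z along the spindle (up when shut, then 75 mm above the counter).
- key: Cast metal square key, 140 g, standing in the key tray. Socket: 26 mm square block, 30 mm tall, a 12 mm square bore from below, 24 mm deep, sides along x and y. On it a wing to grip: 64 mm long (x), 10 mm thick (y), from 30 to 52 mm above the origin. Origin: centre of the underside (bore mouth), z up. Fits the spindle at any of four quarter turns, about 0.2 rad of play.
- key_tray: Black square tray for the key, fixed to the counter, 110 x 110 mm, walls 4 mm thick and 16 mm high, floor 4 mm thick. Origin: centre of the underside, z up.
- pack1: Scanner battery: grey plastic block 54 mm long (x), 36 mm wide (y), 24 mm tall (z), about 85 g, pale blank label on its top and brass contacts at one end, lying flat on the counter (absent in some starts). Origin: centre of the underside, z up. It goes flat into a pocket, either way round lengthwise, and then stands 12 mm proud of the insert.
- pack2: Scanner battery: grey plastic block 54 mm long (x), 36 mm wide (y), 24 mm tall (z), about 85 g, pale blank label on its top and brass contacts at one end, lying flat on the counter (absent in some starts). Origin: centre of the underside, z up. It goes flat into a pocket, either way round lengthwise, and then stands 12 mm proud of the insert.
- pack3: Scanner battery: grey plastic block 54 mm long (x), 36 mm wide (y), 24 mm tall (z), about 85 g, pale blank label on its top and brass contacts at one end, lying flat on the counter (absent in some starts). Origin: centre of the underside, z up. It goes flat into a pocket, either way round lengthwise, and then stands 12 mm proud of the insert.
- pack4: Scanner battery: grey plastic block 54 mm long (x), 36 mm wide (y), 24 mm tall (z), about 85 g, pale blank label on its top and brass contacts at one end, lying flat on the counter (absent in some starts). Origin: centre of the underside, z up. It goes flat into a pocket, either way round lengthwise, and then stands 12 mm proud of the insert.
- pack5: Scanner battery: grey plastic block 54 mm long (x), 36 mm wide (y), 24 mm tall (z), about 85 g, pale blank label on its top and brass contacts at one end, lying flat on the counter (absent in some starts). Origin: centre of the underside, z up. It goes flat into a pocket, either way round lengthwise, and then stands 12 mm proud of the insert.
- tape_roll: Bystander: roll of packing tape lying flat, 92 mm across, 48 mm tall. Origin: centre of the underside.
- stapler: Bystander: black stapler, 135 x 34 mm, 38 mm tall. Origin: centre of the underside.
- mug: Bystander: white mug, 82 mm across, 92 mm tall, to the right of the charging box. Origin: centre of the underside.
- carton: Bystander: small cardboard carton, 120 x 160 mm, 70 mm tall. Origin: centre of the underside.

How it is judged:
By the outcome, as a careful person would: the job done as asked, in the order asked, and still so for the second after the job is handed in, with the robot touching nothing.
Of pack1, pack2, pack3, pack4, pack5 only 3 to 5 are there at a start; the rules pass over those that are not, and their reading is None.
At some moment in a run one of pack1, pack2, pack3, pack4, pack5 may be knocked a few centimetres aside while the robot is not near it.
It also fails if it takes over 210 s, if anything falls off the work surface, if the arm or the gripper's body presses on something with over 40 N, if the wrist force passes 120 N, or if a joint passes its speed limit or range.

## Robot

A 6-joint arm with a two-finger parallel gripper is mounted at the origin on the work surface. World frame = base frame: x ahead of the robot, y to its left, z up, the work surface at z = 0. Lengths are in mm, angles in rad, forces in N, time in s.
With the tool pointing down it reaches from about 325 to 900 mm from the base axis. Payload 6.1 kg.
Tool frame: the origin (TCP) lies midway between the tips of the shut fingers; the grasp point (between the pads) lies ctrl.grip_depth behind it (ctrl.grip_depth is the distance from the TCP to the grasp point, in mm); z points along the fingers, y is the line along which they close (so a half turn about z gives the same grasp; the last joint's range is limited). The gripper opens to 85 mm and grips with 20 to 120 N. Pads are 22 mm wide; open, the fingers measure 114 mm over their backs; the gripper's body (76 mm by 85 mm) begins 54 mm behind the grasp point. The pads swing forward as they close: fully open they stand 13 mm farther back than shut.
Start: joints at [1.169, 0.22, 1.526, -0, 1.395, -0.126], TCP at [170.197, 601.372, 231.3] pointing down, gripper open.
Joint ranges: [-2.98, 2.98], [-0.91, 2.08], [0.09, 2.57], [-1.24, 4.39], [0.2, 2.65], [-2.68, 2.68]. Speed limits (rad/s): [2.57, 2.57, 3.01, 3.14, 3.14, 3.14].

## Interface

Orientations are given as a unit quaternion [x, y, z, w].
In Python, from rig import ctrl, capture, camera_model gives the robot as it stands.
- The arm moves only by the tool play_rows, never from a script. Its argument "increments" is a list of rows, each a list of 6 numbers: the shift along the tool's x, y, z in mm, then the turn, a rotation vector about the tool's x, y, z in degrees. A call has 1 to 8 rows; each row shifts and turns the commanded pose from where the row before left it, along the tool's axes as they then stand; what a row does not reach is not made up. A row lasts 1/10 s, in which the tool goes at most 50 mm and 8.59 degrees, less where a joint would pass 70% of its speed; a pose out of reach is approached as far as the arm can. A call is refused whole if a number of a shift passes 50 or a number of a turn 8.59, either way. A call with a gripper value outside its range is refused whole. "jaw" is the finger opening in mm, from 0 to 85.4, set as the call begins (left out, the last holds). The fingers move at their own pace and stop on an object; "squeeze" is the grip in N (left out, the last holds). Time passes only in rows, so rows that do not move let the fingers close. It gives the time, the measured TCP pose, the force, the opening and the grip force at its end, in the units of the state.
- ctrl.read_state(): the state, without advancing time (a new reading comes with each control period).
- capture(name): name is "scene" or "top" or "wrist"; returns the picture (384x512x3 uint8, red, green, blue); there is no depth.
- camera_model(name): a dict with "fx", "fy", "cx", "cy" (pixels), "extrinsics" (4x4, takes a point from world to camera coordinates). Camera axes: x right, y up, looking along -z (the intrinsics and any distortion apply to the point x, -y, -z); pixel columns grow to the right and rows downward; lengths in mm; the calibration is good to about 2 mm. A picture is of the moment at which its call begins: read the wrist's pose just before it. camera_model takes no time and is no camera call; for the wrist camera it gives the pose at the moment of the call.
- ctrl.job_done(): hands the job in; it is judged then, once.
The state is a dict: "time": time; "joint_positions": joint angles; "qvel": joint speeds; "tau": joint torques, N m; "eef_pos": TCP position; "tcp_rot": TCP orientation; "ft_force": force on the tool from outside, world axes, zero at the start; "moment": the same for the moment, N m; "opening": finger opening in mm; "gripper_force": force on a finger pad.
Only numpy, scipy, OpenCV 4.12 (cv2) and the standard library are available. Lean on these libraries where they do the work, as an engineer would, in place of code of your own. Each camera call takes 0.05 s, during which the arm holds its last target. There are 200 camera calls.

## Working session

There is one attempt and no reset: what is moved stays moved. The work goes in short steps, Python scripts to look and compute and a tool call to move; the robot and the scene stay as the last step left them, time stands still between calls to the robot, and variables do not carry over. Pictures are saved under pics/ and viewed, at most 14 in all, crops included, and the job is handed in when it is done.

Besides the shell and the picture viewer there is one more tool, called after ">>>" as name(argument=value, ...), one argument or row to a line, values as JSON. play_rows: Moves the arm, as the interface text tells. Its arguments: {"type":"object","properties":{"increments":{"type":"array","items":{"type":"array","items":{"type":"number"}}},"jaw":{"type":"number"},"squeeze":{"type":"number"}},"required":["increments"]}

```bash
mkdir -p pics; ls; python3 - <<'E'
from rig import ctrl,capture,camera_model
import cv2,numpy as np
s=ctrl.read_state();print(s, ctrl.grip_depth)
for n in ("top","scene"):
    im=capture(n); cv2.imwrite(f"pics/{n}0.png",cv2.resize(im[:,:,::-1],(800,600),interpolation=cv2.INTER_CUBIC))
    cv2.imwrite(f"pics/{n}0raw.png",im[:,:,::-1])
    m=camera_model(n);print(n,{k:np.round(v,3).tolist() if k!='x' else v for k,v in m.items()})
print(camera_model("wrist"))
E
```

```text
pics
{'time': 0.0, 'joint_positions': array([ 1.16890540e+00,  2.21249389e-01,  1.52764157e+00, -1.23596487e-05,
        1.39466501e+00, -1.26117563e-01]), 'qvel': array([ 3.47437467e-04, -9.18305361e-05,  7.68787845e-04, -2.56557538e-04,
       -1.62779527e-03, -1.21059702e-03]), 'tau': array([ 1.01897647e-04, -4.96894205e+01, -3.89397562e+01,  1.47159801e-05,
        1.09970316e-02, -2.39386111e-05]), 'eef_pos': array([169.95969062, 600.81338659, 230.16869573]), 'tcp_rot': array([ 1.37449019e-01,  9.90508356e-01, -9.49232219e-04, -2.50289045e-04]), 'ft_force': array([ 0.62652458,  0.41120727, -0.12480771]), 'moment': array([ 0.05863152, -0.06065479, -0.00662363]), 'gripper_force': 0.0, 'opening': 85.32616096837636} 18.700000000000003
top {'fx': 488.706, 'fy': 488.706, 'cx': 261.514, 'cy': 199.291, 'extrinsics': [[0.002, -1.0, -0.004, -51.575], [0.983, 0.001, 0.184, -598.926], [-0.184, -0.005, 0.983, -1532.369], [0.0, 0.0, 0.0, 1.0]]}
scene {'fx': 392.866, 'fy': 392.866, 'cx': 250.76, 'cy': 195.512, 'extrinsics': [[-0.725, 0.689, 0.012, 458.348], [-0.405, -0.44, 0.801, 155.638], [0.557, 0.576, 0.598, -1542.961], [0.0, 0.0, 0.0, 1.0]]}
{'fx': 289.6512477308468, 'fy': 289.6512477308468, 'cx': 258.3549178686444, 'cy': 194.5609096732089, 'extrinsics': array([[ 2.72244714e-01,  9.62225709e-01, -2.12133937e-03,
        -6.23633465e+02],
       [-9.13162996e-01,  2.57667031e-01, -3.15818054e-01,
         4.06602158e+01],
       [-3.03341652e-01,  8.79169244e-02,  9.48817399e-01,
        -3.80343793e+02],
       [ 0.00000000e+00,  0.00000000e+00,  0.00000000e+00,
         1.00000000e+00]])}
```

View pics/top0.png

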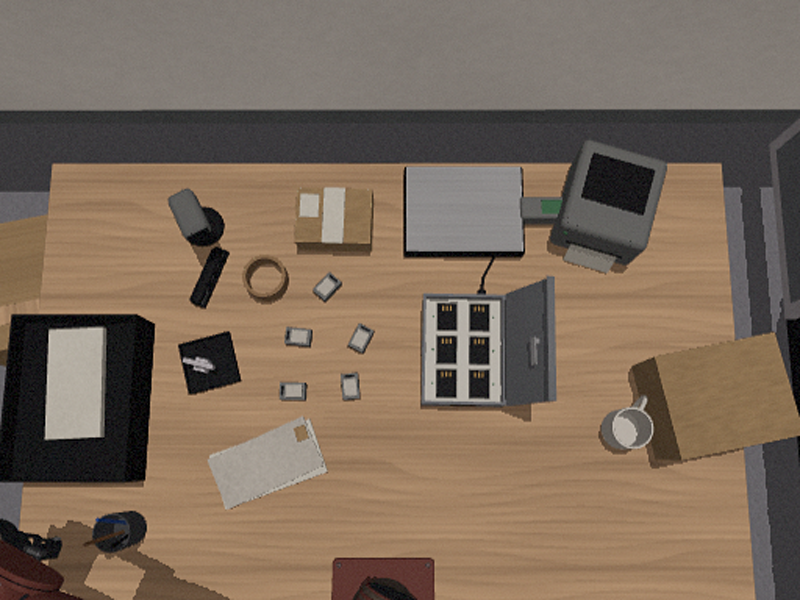

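View pics/scene0.png

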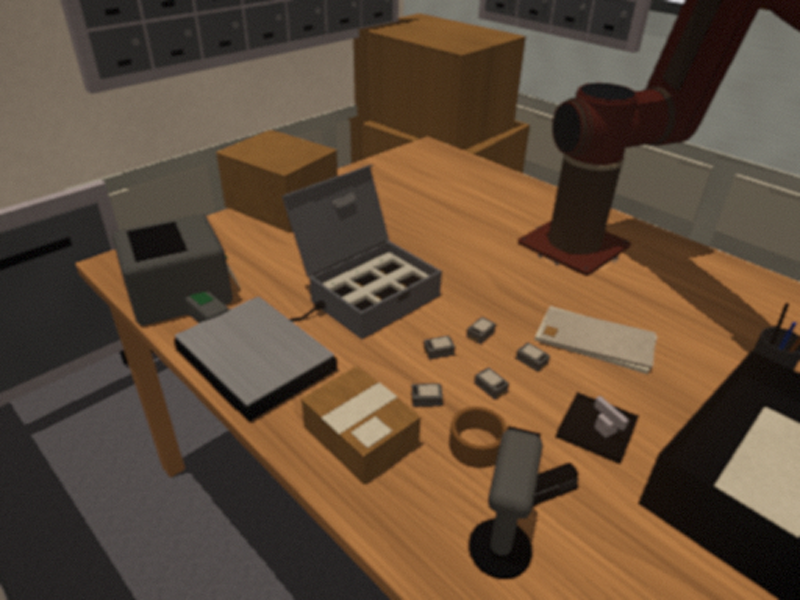

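The top view shows five packs near (327,287), (298,337), (361,338), (293,391) and (350,386), with the box around (463,350) and its lid standing open to the right. The key tray is near (210,363), with the key's wing tilted in it. Next I'll get world coordinates.

```bash
cat > h.py <<'E'
from rig import ctrl,capture,camera_model
import cv2,numpy as np
from scipy.spatial.transform import Rotation as Ro
def ray(m,u,v):
    E=np.array(m['extrinsics']);R=E[:3,:3];c=-R.T@E[:3,3]
    d=R.T@np.array([(u-m['cx'])/m['fx'],-(v-m['cy'])/m['fy'],-1.]);return c,d
def p2w(m,u,v,z):
    c,d=ray(m,u,v);return c+d*(z-c[2])/d[2]
def w2p(m,P):
    E=np.array(m['extrinsics']);q=E[:3,:3]@np.asarray(P,float)+E[:3,3]
    return np.array([m['cx']-m['fx']*q[0]/q[2],m['cy']+m['fy']*q[1]/q[2]])
def pose():
    s=ctrl.read_state();R=Ro.from_quat(s['tcp_rot']).as_matrix()
    return s,np.array(s['eef_pos']),R
def plan(x,y,z,yaw=None,cmd=None):
    "shift in tool axes (before any turn) and turn about tool z; yaw=deg of tool y axis in world, mod 180"
    s,p,R=pose(); d=np.array([x,y,z])-p
    print('t',round(s['time'],2),'p',p.round(1),'toolshift',(R.T@d).round(1),'tilt',R[:2,2].round(4),end=' ')
    a=np.degrees(np.arctan2(R[1,1],R[0,1]))
    print('yaw_y',a.round(2),end=' ')
    if yaw is not None:
        t=(yaw-a+90)%180-90; print('turn_toolz',round(-t,2),'j6',s['joint_positions'][5].round(2))
    else: print()
E
python3 - <<'E'
from h import *
m=camera_model('top');k=512/800
for n,z,L in [('packs',24,[(327,287),(298,337),(361,338),(293,391),(350,386)]),('tray',16,[(178,346),(228,331),(241,380),(190,394)]),('rim',66,[(424,295),(421,404),(503,293),(505,404)]),('edge',230,[(553,277),(554,402)]),('key',52,[(187,359),(213,367)])]:
    print(n,[p2w(m,u*k,v*k,z)[:2].round(0).tolist() for u,v in L])
im=cv2.imread('pics/top0raw.png')
g=cv2.cvtColor(im,cv2.COLOR_BGR2GRAY);b=((im.min(2)>120)*255).astype('uint8')
for c in cv2.findContours(b,0,2)[0]:
    r=cv2.minAreaRect(c)
    if 20<cv2.contourArea(c)<400: print(np.round(r[0],1),np.round(r[1],1),round(r[2],0),p2w(m,*r[0],24).round(0))
# image axes check
E
```

```text
packs [[658.0, 124.0], [550.0, 183.0], [548.0, 50.0], [436.0, 190.0], [447.0, 71.0]]
tray [[531.0, 437.0], [564.0, 333.0], [460.0, 301.0], [430.0, 406.0]]
rim [[632.0, -83.0], [407.0, -76.0], [636.0, -247.0], [407.0, -246.0]]
edge [[632.0, -320.0], [400.0, -314.0]]
key [[499.0, 406.0], [483.0, 352.0]]
[187.  249.5] [ 7. 10.] 90.0 [438. 191.  24.]
[223.6 247.5] [10.8  7.9] 83.0 [445.  73.  24.]
[126.3 231.2] [18.7  4.6] 14.0 [498. 392.  24.]
[191. 215.] [ 8. 10.] 90.0 [552. 182.  24.]
[230.1 216.3] [ 7.6 10.3] 27.0 [548.  53.  24.]
[208. 183.] [7.1 9.9] 45.0 [660. 128.  24.]
[197. 131.] [14. 12.] 90.0 [841. 169.  24.]
```

>>> play_rows(
  increments=[
    [-31,-28,-2,0,0,0],
    [-31,-28,-2,0,0,0],
    [-31,-28,-2,0,0,0],
    [-31,-28,-2,0,0,0],
    [-31,-28,-2,0,0,0],
    [-31,-28,-2,0,0,0],
    [-31,-28,-2,0,0,0],
    [-31,-28,-2,0,0,0],
  ],
  jaw=60,
  squeeze=40,
)

```text
time: 0.9
eef_pos: [348.2, 316.7, 247.1]
tcp_rot: [0.137, 0.991, -0.0, -0.0]
ft_force: [1.2, 0.7, -0.2]
opening: 60.0
gripper_force: 0.0
```

>>> play_rows(
  increments=[
    [-31,-28,-2,0,0,0],
    [-31,-28,-2,0,0,0],
    [-31,-28,-2,0,0,0],
    [-31,-28,-2,0,0,0],
    [-31,-28,-2,0,0,0],
    [-31,-28,-2,0,0,-8],
    [0,0,0,0,0,-8],
    [0,0,0,0,0,0],
  ],
)

```text
time: 1.7
eef_pos: [481.2, 104.8, 258.8]
tcp_rot: [-0.001, 1.0, 0.0, -0.001]
ft_force: [-0.6, 0.7, -0.4]
opening: 60.5
gripper_force: 0.0
```

```bash
python3 - <<'E'
from h import *
plan(500,110,260,90)
m=camera_model('wrist');im=capture('wrist')[:,:,::-1]
cv2.imwrite('pics/w1raw.png',im);cv2.imwrite('pics/w1.png',cv2.resize(im,(800,600),interpolation=cv2.INTER_CUBIC))
import pickle;pickle.dump(m,open('w1.pkl','wb'))
E=m['extrinsics'];print((-E[:3,:3].T@E[:3,3]).round(1),E[:3,:3].round(3))
E
```

```text
t 1.7 p [481.2 104.8 258.8] toolshift [-18.8   5.1  -1.2] tilt [-0.0012  0.0001] yaw_y 90.12 turn_toolz 0.12 j6 -1.52
[399.7 104.4 401. ] [[-0.002  1.    -0.   ]
 [-0.949 -0.002 -0.315]
 [-0.315 -0.001  0.949]]
```

View pics/w1.png

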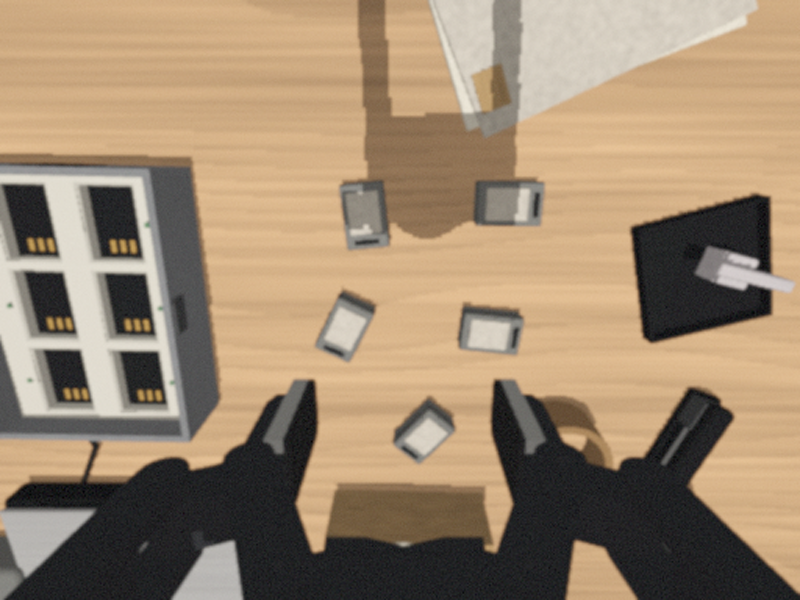

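```bash
python3 - <<'E'
import cv2
im=cv2.imread('pics/w1raw.png')
c=im[105:305,195:355];cv2.imwrite('pics/w1c.png',cv2.resize(c,None,fx=3,fy=3,interpolation=cv2.INTER_CUBIC))
c=im[105:285,0:160];cv2.imwrite('pics/w1b.png',cv2.resize(c,None,fx=3.3,fy=3.3,interpolation=cv2.INTER_CUBIC))
E
```

```text
(no output)
```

View pics/w1c.png

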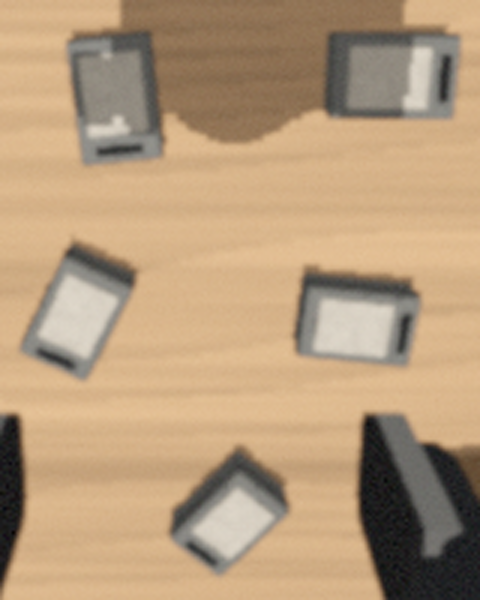

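View pics/w1b.png

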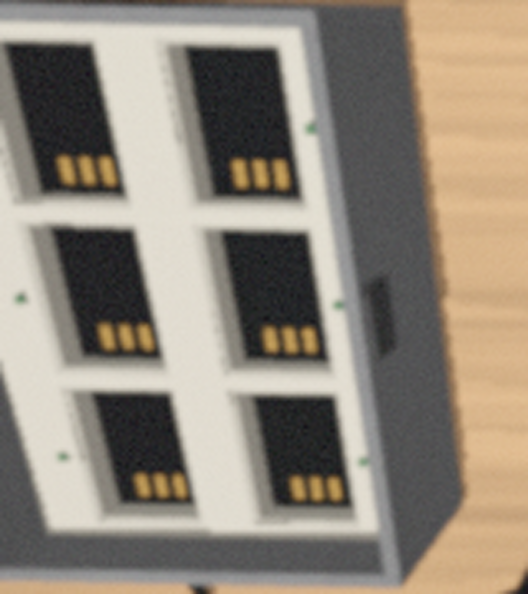

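The crops show each pack's top face clearly, and I've read off the corners. The pockets sit in two columns with their openings visible. I'll fit the known rectangles to these corners.

```bash
python3 - <<'E'
from h import *
import pickle;m=pickle.load(open('w1.pkl','rb'))
from scipy.optimize import least_squares
def fit(model,obs,p0,z):
    f=lambda q:(np.array([w2p(m,(q[0]+a*np.cos(q[2])-b*np.sin(q[2]),q[1]+a*np.sin(q[2])+b*np.cos(q[2]),z)) for a,b in model])-obs).ravel()
    r=least_squares(f,p0);return r.x,np.abs(r.fun).max()
P=dict(A=[(77,54),(151,47),(161,157),(84,163)],B=[(344,42),(459,40),(454,118),(341,115)],C=[(72,258),(132,285),(86,378),(22,350)],D=[(308,284),(418,296),(407,363),(299,354)],E=[(237,463),(287,507),(221,573),(173,533)])
for k,c in P.items():
    o=np.array(c)/3+[195,105]-.33
    W=np.array([p2w(m,u,v,24)[:2] for u,v in o]);ctr=W.mean(0)
    best=None
    for a in np.arange(0,3.1,.5):
        for mod in ([(-27,-18),(-27,18),(27,18),(27,-18)],):
            x,e=fit(mod,o,[*ctr,a],24)
            if best is None or e<best[1]:best=(x,e)
    x,e=best;print(k,x[:2].round(1),'long axis yaw',np.degrees(x[2]).round(1)%180,'err px',e.round(2), 'sides',np.linalg.norm(W-np.roll(W,1,0),axis=1).round(0))
bx={(-70,34):[(168,45),(278,47),(302,200),(197,203)],(0,34):[(203,231),(308,233),(330,368),(229,370)],(70,34):[(230,396),(335,400),(354,520),(258,522)],(0,-34):[(30,226),(134,230),(162,366),(64,366)],(70,-34):[(65,393),(170,394),(200,517),(105,518)]}
mod=[];o=[]
for (a,b),c in bx.items():
    mod+=[(a-30,b-21),(a-30,b+21),(a+30,b+21),(a+30,b-21)];o+=c
o=np.array(o)/3.3+[0,105]-.33
x,e=fit(mod,o,[520,-163,0],40);print('box',x[:2].round(1),np.degrees(x[2]).round(2),e.round(2))
for c in [(402,583),(318,8)]:print('rim',p2w(m,c[0]/3.3,c[1]/3.3+105,66).round(1))
o=np.array([(632,228),(768,196),(771,315),(648,341)])*.64
W=np.array([p2w(m,u,v,16)[:2] for u,v in o]);print('tray',W.round(0).tolist(),W.mean(0))
E
```

```text
A [451.2  73.2] long axis yaw 3.6 err px 3.13 sides [47. 31. 47. 34.]
B [439.9 193.3] long axis yaw 2.7 err px 10.33 sides [31. 48. 33. 49.]
C [549.1  51.9] long axis yaw 152.9 err px 2.01 sides [52. 30. 52. 33.]
D [552.3 182.6] long axis yaw 176.9 err px 7.56 sides [35. 51. 34. 52.]
E [657.9 124.2] long axis yaw 139.7 err px 1.81 sides [51. 36. 51. 35.]
box [ 521.9 -162.8] -1.17 1.78
rim [635.4 -79.9  66. ]
rim [409.5 -75.   66. ]
tray [[459.0, 298.0], [432.0, 407.0], [537.0, 437.0], [563.0, 330.0]] [497.86125758 367.90096226]
```

```bash
cat >> h.py <<'E'
from scipy.optimize import least_squares
BOX=[521.9,-162.8,-1.17]
def bw(a,b,z=0):
    c,s=np.cos(np.radians(BOX[2])),np.sin(np.radians(BOX[2]))
    return (BOX[0]+a*c-b*s,BOX[1]+a*s+b*c,z)
def go(T,n,start=None,flip=False):
    "T=(x,y,z,yaw): constant row repeated n times from pose start (default measured)"
    s,p,R=pose()
    a=np.degrees(np.arctan2(R[1,1],R[0,1])) if start is None else start[3]
    p=p if start is None else np.array(start[:3])
    t=(T[3]-a+180)%360-180 if flip else (T[3]-a)
    d=np.array(T[:3])-p; de=t/n
    ex=lambda q:np.array([[np.cos(np.radians(q-90)),np.sin(np.radians(q-90))]])  # placeholder
    M=np.zeros((2,2))
    for k in range(n):
        y=np.radians(a+k*de); # tool y dir; tool x = y x z, z=down -> x=(-sin..)
        Y=np.array([np.cos(y),np.sin(y)]);X=np.array([-np.sin(y),np.cos(y)]);M+=np.c_[X,Y]
    v=np.linalg.solve(M,d[:2])
    print('t',round(s['time'],1),'p',p.round(1),'yaw',round(a,1),'j6',s['joint_positions'][5].round(2),'->',np.round(T,1),n,'x row',[*v.round(2),round(-d[2]/n,2),0,0,round(-de,2)])
def rect(m,o,z,L=54,W=36):
    Wd=np.array([p2w(m,u,v,z)[:2] for u,v in o]);e=Wd-np.roll(Wd,-1,0);l=np.linalg.norm(e,axis=1)
    i=0 if l[0]+l[2]>l[1]+l[3] else 1
    d=e[i]/l[i]-e[i+2]/l[i+2];return Wd.mean(0).round(1),np.degrees(np.arctan2(d[1],d[0])).round(1)%180,l.round(0)
E
python3 - <<'E'
from h import *
import pickle;m=pickle.load(open('w1.pkl','rb'))
P=dict(A=[(70,40),(150,33),(161,157),(84,163)],B=[(336,34),(459,36),(454,117),(333,115)],C=[(72,258),(132,285),(86,378),(22,350)],D=[(308,284),(418,296),(407,363),(299,354)],E=[(237,463),(287,507),(221,573),(173,533)])
for k,c in P.items(): print(k,*rect(m,np.array(c)/3+[195,105]-.33,24))
print(pose()[2].round(2))
for b in (34,-34):
  for a in(-70,0,70):print(np.round(bw(a,b),1))
A=rect(m,np.array(P['A'])/3+[195,105]-.33,24)
go((*A[0],120,A[1]+90),4)
E
```

```text
A [448.   72.4] 4.400000000000006 [34. 53. 34. 52.]
B [437.8 191.5] 89.2 [52. 34. 52. 34.]
C [548.9  51.9] 152.5 [30. 52. 33. 52.]
D [551.7 182.7] 84.3 [51. 34. 52. 35.]
E [657.8 124.2] 141.2 [36. 51. 35. 51.]
[[-1.  0. -0.]
 [ 0.  1.  0.]
 [ 0.  0. -1.]]
[ 452.6 -127.4    0. ]
[ 522.6 -128.8    0. ]
[ 592.6 -130.2    0. ]
[ 451.2 -195.4    0. ]
[ 521.2 -196.8    0. ]
[ 591.2 -198.2    0. ]
t 1.8 p [480.8 105.6 258.8] yaw 90.0 j6 -1.51 -> [448.   72.4 120.   94.4] 4 x row [np.float64(8.44), np.float64(-8.07), np.float64(34.69), 0, 0, np.float64(-1.11)]
```

>>> play_rows(
  increments=[
    [8.4,-8.1,34.7,0,0,-1.1],
    [8.4,-8.1,34.7,0,0,-1.1],
    [8.4,-8.1,34.7,0,0,-1.1],
    [8.4,-8.1,34.7,0,0,-1.1],
    [0,0,40,0,0,0],
    [0,0,40,0,0,0],
    [0,0,26,0,0,0],
    [0,0,0,0,0,0],
  ],
)

```text
time: 2.55
eef_pos: [444.1, 73.5, 10.8]
tcp_rot: [-0.039, 0.999, 0.0, -0.004]
ft_force: [-0.9, -0.3, -0.4]
opening: 60.0
gripper_force: 0.0
```

>>> play_rows(
  increments=[
    [0,0,0,0,0,0],
    [0,0,0,0,0,0],
    [0,0,0,0,0,0],
    [0,0,0,0,0,0],
    [0,0,-20,0,0,0],
    [0,0,-40,0,0,0],
    [0,0,-40,0,0,0],
    [0,0,0,0,0,0],
  ],
  jaw=25,
)

```text
time: 3.35
eef_pos: [453.2, 72.5, 121.0]
tcp_rot: [-0.04, 0.999, -0.0, 0.006]
ft_force: [1.4, 0.9, -0.9]
opening: 34.6
gripper_force: 40.3
```

```bash
python3 - <<'E'
from h import *
go((*bw(-70,-34,120),88.8),7)
im=capture('wrist')[:,:,::-1];cv2.imwrite('pics/w2.png',cv2.resize(im[150:384,130:390],None,fx=2,fy=2,interpolation=cv2.INTER_CUBIC))
E
```

```text
t 3.4 p [453.2  72.5 121. ] yaw 94.6 j6 -1.66 -> [ 451.2 -195.4  120.    88.8] 7 x row [np.float64(1.69), np.float64(-38.25), np.float64(0.14), 0, 0, np.float64(0.83)]
```

View pics/w2.png

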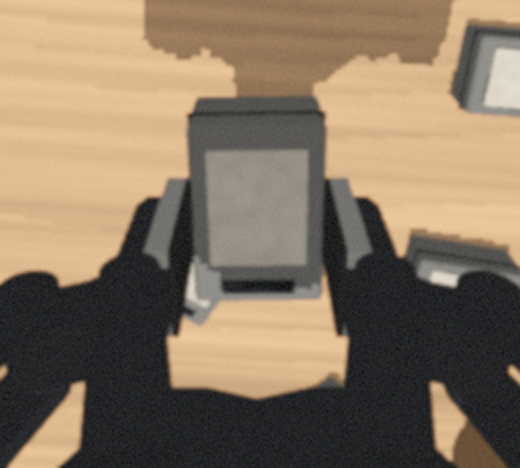

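The pack is held straight, with its top face between about (190,113) and (322,297) in the crop. Next I check its offset from the TCP.

```bash
python3 - <<'E'
from h import *
m=camera_model('wrist')
print(rect(m,[(130+x/2,150+y/2) for x,y in [(189,113),(325,113),(321,297),(192,297)]],132))
print(pose()[1])
go((*bw(-70,-34,120),88.8),7)
E
```

```text
(array([444.5,  71.7]), np.float64(4.5), array([32., 52., 34., 52.]))
[451.46492399  72.48149619 118.25486994]
t 3.4 p [451.5  72.5 118.3] yaw 94.6 j6 -1.66 -> [ 451.2 -195.4  120.    88.8] 7 x row [np.float64(1.44), np.float64(-38.25), np.float64(-0.25), 0, 0, np.float64(0.83)]
```

>>> play_rows(
  increments=[
    [0,0,0,0,0,0],
    [0,0,0,0,0,0],
    [0,0,0,0,0,0],
  ],
)

```text
time: 3.7
eef_pos: [447.3, 72.5, 113.0]
tcp_rot: [-0.04, 0.999, 0.0, -0.001]
ft_force: [-0.5, 0.6, -1.4]
opening: 34.7
gripper_force: 40.3
```

```bash
python3 - <<'E'
from h import *
m=camera_model('wrist');s,p,R=pose();print(p.round(1),R[:,2].round(4))
im=capture('wrist')[:,:,::-1];s,p,R=pose();print(p.round(1),R[:,2].round(4))
c=cv2.resize(im[190:310,210:310],None,fx=5,fy=5,interpolation=cv2.INTER_CUBIC);cv2.imwrite('pics/w3.png',c)
go((*bw(-70,-34,120),88.8),7)
E
```

```text
[447.3  72.5 113. ] [-3.e-03  1.e-04 -1.e+00]
[447.5  72.5 113.2] [-0.0027  0.     -1.    ]
t 3.8 p [447.5  72.5 113.2] yaw 94.6 j6 -1.66 -> [ 451.2 -195.4  120.    88.8] 7 x row [np.float64(0.88), np.float64(-38.28), np.float64(-0.98), 0, 0, np.float64(0.83)]
```

View pics/w3.png

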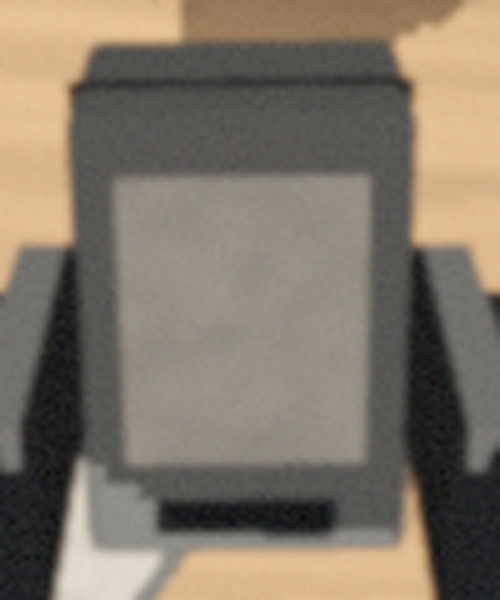

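```bash
python3 - <<'E'
from h import *
m=camera_model('wrist')
for z in (120,124,128):print(rect(m,[(210+x/5,190+y/5) for x,y in [(72,88),(412,85),(405,548),(90,548)]],z))
print(pose()[1], w2p(m,pose()[1]))
E
```

```text
(array([445.2,  72.4]), np.float64(5.199999999999989), array([34., 55., 35., 55.]))
(array([442.9,  72.2]), np.float64(5.199999999999989), array([33., 54., 34., 53.]))
(array([440.5,  72. ]), np.float64(5.199999999999989), array([32., 52., 33., 52.]))
[447.48774518  72.53244228 113.15881467] [258.78167879 253.35703234]
```

>>> play_rows(
  increments=[
    [0.5,-38.3,-2,0,0,0.8],
    [0.5,-38.3,-2,0,0,0.8],
    [0.5,-38.3,-2,0,0,0.8],
    [0.5,-38.3,-2,0,0,0.8],
    [0.5,-38.3,-1,0,0,0.8],
    [0.5,-38.3,-1,0,0,0.8],
    [0.5,-38.3,-1,0,0,0.8],
    [0,0,0,0,0,0],
  ],
)

```text
time: 4.55
eef_pos: [455.1, -199.5, 125.2]
tcp_rot: [0.011, 1.0, -0.001, -0.0]
ft_force: [-0.1, -0.4, -1.2]
opening: 34.6
gripper_force: 40.4
```

>>> play_rows(
  increments=[
    [0,0,0,0,0,0],
    [0,0,15,0,0,0],
    [0,0,20,0,0,0],
    [0,0,20,0,0,0],
    [0,0,10,0,0,0],
    [0,0,0,0,0,0],
    [0,0,0,0,0,0],
    [0,0,0,0,0,0],
  ],
)

```text
time: 5.35
eef_pos: [456.2, -195.6, 61.6]
tcp_rot: [0.009, 1.0, -0.0, 0.001]
ft_force: [-0.0, -0.0, -0.7]
opening: 35.2
gripper_force: 40.4
```

```bash
python3 - <<'E'
from h import *
go((*bw(-67,-34,42),88.8),2)
im=capture('wrist')[:,:,::-1];cv2.imwrite('pics/w4.png',cv2.resize(im[70:370,60:460],None,fx=2,fy=2,interpolation=cv2.INTER_CUBIC))
E
```

```text
t 5.3 p [ 456.2 -195.6   61.6] yaw 89.0 j6 -2.12 -> [ 454.2 -195.4   42.    88.8] 2 x row [np.float64(0.97), np.float64(0.05), np.float64(9.79), 0, 0, np.float64(0.11)]
```

View pics/w4.png

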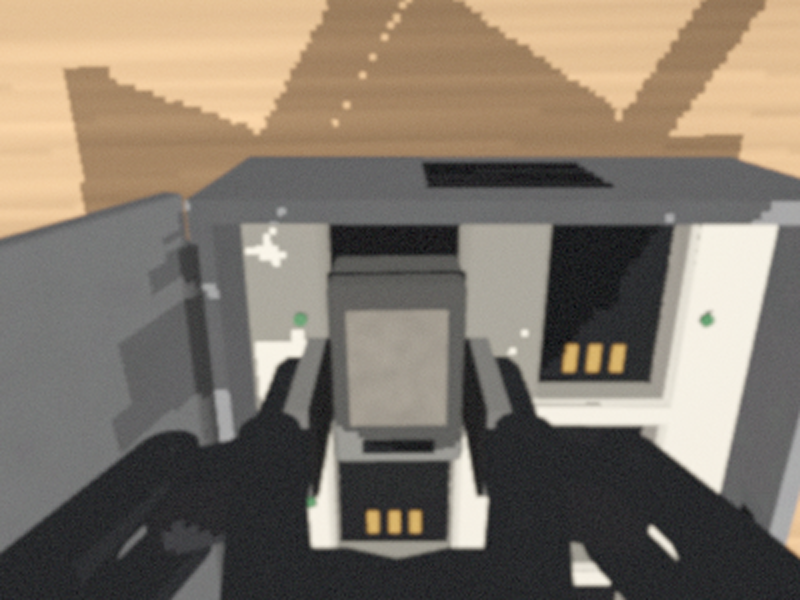

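```bash
python3 - <<'E'
from h import *
m=camera_model('wrist')
f=lambda x,y,z:p2w(m,60+x/2,70+y/2,z).round(1)
print(rect(m,[(60+x/2,70+y/2) for x,y in [(330,275),(465,272),(465,457),(333,458)]],73))
print('pocket +x edge (box x=-40 -> world 482.6)',f(536,398,40),f(660,398,40),'floor',f(540,382,28),f(650,382,28))
print('floor left pocket sides at y~ -216..-174', f(332,240,28),f(458,240,28))
print('mid pocket floor +x edge', f(340,540,28),f(448,540,28), 'expect',bw(30,-55),bw(30,-13))
print('rim',f(300,203,66),f(700,203,66),'inner',f(300,222,66),'expect x',bw(-114,0),bw(-108,0))
E
```

```text
(array([ 450.8, -195.5]), np.float64(179.5), array([33., 53., 36., 53.]))
pocket +x edge (box x=-40 -> world 482.6) [ 481. -151.   40.] [ 481.6 -110.7   40. ] floor [ 482.4 -146.9   28. ] [ 483.1 -108.8   28. ]
floor left pocket sides at y~ -216..-174 [ 429.7 -216.1   28. ] [ 430.4 -176.1   28. ]
mid pocket floor +x edge [ 550.6 -219.4   28. ] [ 551.3 -177.9   28. ] expect (np.float64(550.7707040353454), np.float64(-218.40110114470298), 0) (np.float64(551.628299225327), np.float64(-176.4098576469198), 0)
rim [ 408.1 -218.7   66. ] [ 409.8 -121.2   66. ] inner [ 412.9 -219.1   66. ] expect x (np.float64(407.9237676488741), np.float64(-160.47224162719277), 0) (np.float64(413.922516719986), np.float64(-160.59475522576156), 0)
```

>>> play_rows(
  increments=[
    [0,-0.5,8,0,0,0],
    [0,0,8,0,0,0],
    [0,0,4,0,0,0],
    [0,0,0,0,0,0],
    [0,0,0,0,0,0],
    [0,0,0,0,0,0],
  ],
)

```text
time: 6.0
eef_pos: [455.7, -196.7, 45.9]
tcp_rot: [0.008, 1.0, -0.0, -0.001]
ft_force: [-21.9, 10.1, 48.4]
opening: 34.6
gripper_force: 55.6
```

>>> play_rows(
  increments=[
    [0,0,0,0,0,0],
    [0,0,0,0,0,0],
    [0,0,-10,0,0,0],
    [0,0,-25,0,0,0],
    [0,0,-30,0,0,0],
    [0,0,-30,0,0,0],
    [0,0,0,0,0,0],
    [0,0,0,0,0,0],
  ],
  jaw=48,
)

```text
time: 6.8
eef_pos: [455.8, -196.2, 136.3]
tcp_rot: [0.009, 1.0, -0.0, 0.001]
ft_force: [-0.0, -0.3, -0.6]
opening: 48.2
gripper_force: 0.0
```

```bash
python3 - <<'E'
from h import *
go((448.9+26,52,120,62.5),8)
go((548.9,51.9,120,62.5),8)
m=camera_model('wrist');im=capture('wrist')[:,:,::-1];cv2.imwrite('pics/w5.png',cv2.resize(im[100:384,100:484],None,fx=2,fy=2,interpolation=cv2.INTER_CUBIC))
E
```

```text
t 6.8 p [ 455.8 -196.2  136.3] yaw 89.0 j6 -2.12 -> [474.9  52.  120.   62.5] 8 x row [np.float64(4.47), np.float64(31.07), np.float64(2.04), 0, 0, np.float64(3.31)]
t 6.8 p [ 455.8 -196.2  136.3] yaw 89.0 j6 -2.12 -> [548.9  51.9 120.   62.5] 8 x row [np.float64(-4.64), np.float64(33.1), np.float64(2.04), 0, 0, np.float64(3.31)]
```

View pics/w5.png

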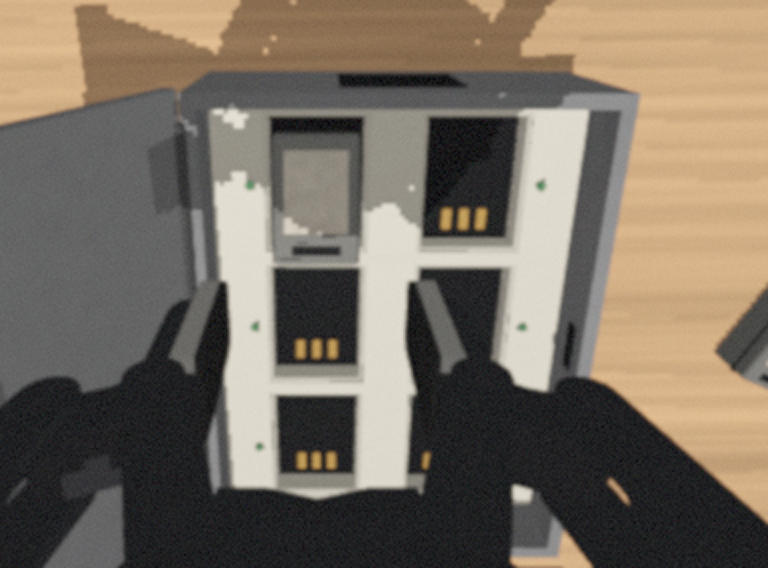

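```bash
python3 - <<'E'
from h import *
m=camera_model('wrist')
o=[(100+x/2,100+y/2) for x,y in [(273,134),(360,134),(359,262),(274,262)]]
for z in (50,52,56,60,64): print(z,rect(m,o,z))
f=lambda x,y,z:p2w(m,100+x/2,100+y/2,z).round(1)
print(f(318,377,40),f(318,366,28),f(465,247,40),f(465,237,28), 'exp +x edge', bw(30,-34)[0],bw(-40,34)[0])
print('gap at -x: pocket edge', f(318,117,40),'exp',bw(-100,-34)[0])
E
```

```text
50 (array([ 453.9, -196. ]), np.float64(179.0), array([35., 56., 37., 56.]))
52 (array([ 453.2, -196. ]), np.float64(179.0), array([35., 56., 36., 56.]))
56 (array([ 451.8, -196. ]), np.float64(179.0), array([34., 55., 36., 55.]))
60 (array([ 450.3, -196. ]), np.float64(179.0), array([33., 54., 35., 54.]))
64 (array([ 448.9, -195.9]), np.float64(179.0), array([33., 53., 34., 53.]))
[ 548. -197.   40.] [ 550.3 -197.    28. ] [ 480.7 -130.2   40. ] [ 481.  -127.3   28. ] exp +x edge 551.1995016303362 482.6025832511439
gap at -x: pocket edge [ 420.8 -194.8   40. ] exp 421.22660508957864
```

>>> play_rows(
  increments=[
    [-3,0,20,0,0,0],
    [0,0,30,0,0,0],
    [0,0,20,0,0,0],
    [0,0,8,0,0,0],
    [0,0,0,0,0,0],
    [0,0,2,0,0,0],
    [0,0,2,0,0,0],
    [0,0,0,0,0,0],
  ],
  jaw=0,
)

```text
time: 7.65
eef_pos: [457.1, -196.4, 58.8]
tcp_rot: [0.008, 1.0, 0.0, -0.003]
ft_force: [-28.9, 9.5, 62.9]
opening: -0.2
gripper_force: 33.5
```

>>> play_rows(
  increments=[
    [0,0,2,0,0,0],
    [0,0,0,0,0,0],
    [0,0,0,0,0,0],
  ],
)

```text
time: 7.95
eef_pos: [457.2, -196.5, 58.6]
tcp_rot: [0.008, 1.0, 0.0, -0.003]
ft_force: [-34.9, 13.7, 77.9]
opening: -0.0
gripper_force: 41.7
```

>>> play_rows(
  increments=[
    [0,0,-20,0,0,0],
    [0,0,-25,0,0,0],
    [-25,0,0,0,0,0],
    [-21,0,0,0,0,0],
    [0,0,15,0,0,0],
    [0,0,19,0,0,0],
    [0,0,0,0,0,0],
    [0,0,0,0,0,0],
  ],
)

```text
time: 8.75
eef_pos: [502.2, -195.8, 60.5]
tcp_rot: [0.009, 1.0, 0.001, -0.002]
ft_force: [-0.2, 0.7, 0.2]
opening: 0.3
gripper_force: 0.0
```

>>> play_rows(
  increments=[
    [2,0,0,0,0,0],
    [2,0,0,0,0,0],
    [2,0,0,0,0,0],
    [2,0,0,0,0,0],
    [0,0,0,0,0,0],
    [0,0,0,0,0,0],
  ],
)

```text
time: 9.35
eef_pos: [496.3, -196.7, 62.7]
tcp_rot: [0.009, 1.0, -0.0, 0.0]
ft_force: [0.1, -0.1, 0.4]
opening: -0.0
gripper_force: 0.0
```

```bash
python3 - <<'E'
from h import *
s,p,R=pose();print(p,s['ft_force'])
m=camera_model('wrist');im=capture('wrist')[:,:,::-1];cv2.imwrite('pics/w6.png',cv2.resize(im[50:250,130:390],None,fx=3,fy=3,interpolation=cv2.INTER_CUBIC))
E
```

```text
[ 496.33857737 -196.68190134   62.72156103] [ 0.09551965 -0.11446819  0.39695128]
```

View pics/w6.png

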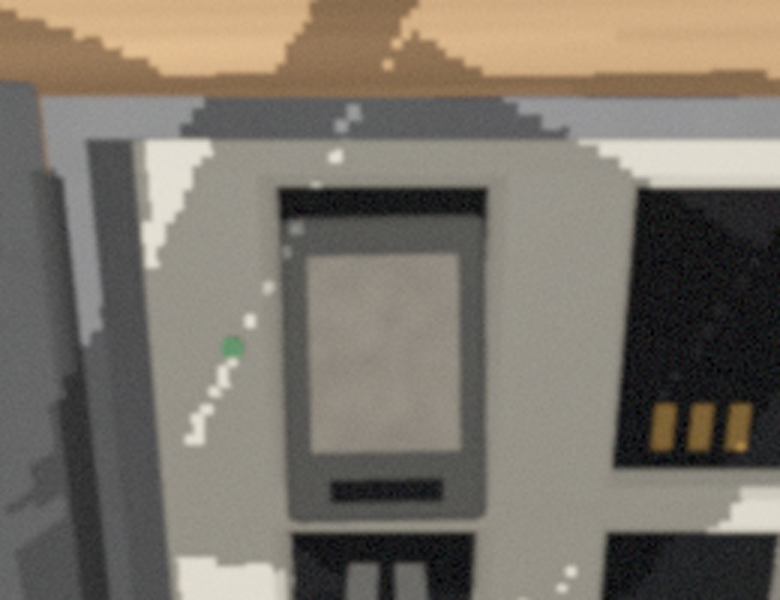

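>>> play_rows(
  increments=[
    [-5,0,0,0,0,0],
    [0,0,6,0,0,0],
    [0,0,6,0,0,0],
    [0,0,0,0,0,0],
    [0,0,0,0,0,0],
  ],
)

```text
time: 9.9
eef_pos: [500.8, -196.4, 49.9]
tcp_rot: [0.009, 1.0, 0.0, -0.001]
ft_force: [0.3, -0.0, -1.2]
opening: 0.1
gripper_force: 0.0
```

>>> play_rows(
  increments=[
    [2,0,0,0,0,0],
    [2,0,0,0,0,0],
    [2,0,0,0,0,0],
    [2,0,0,0,0,0],
    [0,0,0,0,0,0],
    [0,0,0,0,0,0],
  ],
)

```text
time: 10.5
eef_pos: [493.3, -196.6, 50.6]
tcp_rot: [0.009, 1.0, -0.0, 0.0]
ft_force: [-0.7, 0.5, 0.5]
opening: 0.1
gripper_force: 0.0
```

>>> play_rows(
  increments=[
    [2,0,0,0,0,0],
    [2,0,0,0,0,0],
    [0,0,0,0,0,0],
    [0,0,0,0,0,0],
  ],
)

```text
time: 10.9
eef_pos: [489.2, -196.5, 50.5]
tcp_rot: [0.009, 1.0, 0.0, -0.0]
ft_force: [0.1, 0.2, 0.7]
opening: 0.1
gripper_force: 0.0
```

>>> play_rows(
  increments=[
    [2,0,0,0,0,0],
    [1,0,0,0,0,0],
    [0,0,0,0,0,0],
    [0,0,0,0,0,0],
  ],
)

```text
time: 11.3
eef_pos: [486.3, -196.4, 50.6]
tcp_rot: [0.009, 1.0, -0.0, -0.0]
ft_force: [0.2, -0.3, -0.0]
opening: 0.3
gripper_force: 0.1
```

```bash
python3 - <<'E'
from h import *
s,p,R=pose();print(p,s['ft_force'])
m=camera_model('wrist');im=capture('wrist')[:,:,::-1];cv2.imwrite('pics/w7.png',cv2.resize(im[50:290,130:390],None,fx=2.5,fy=2.5,interpolation=cv2.INTER_CUBIC))
E
```

```text
[ 486.27306664 -196.44107195   50.55626582] [ 0.2106188  -0.30129538 -0.03987054]
```

View pics/w7.png

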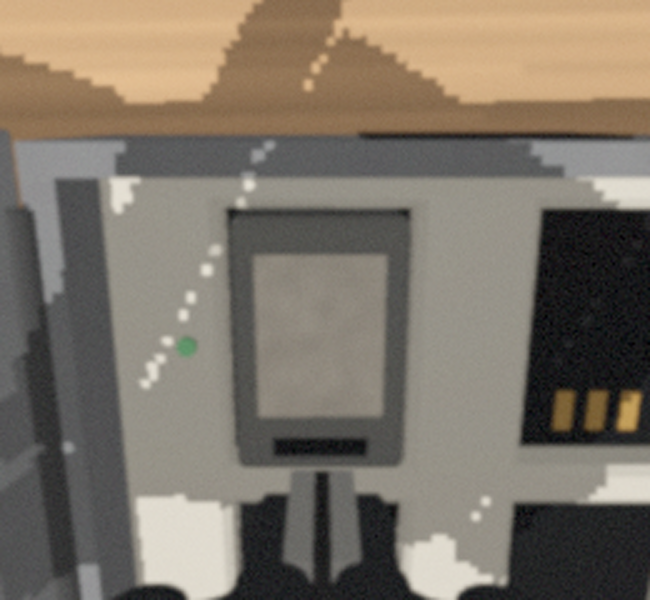

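>>> play_rows(
  increments=[
    [3,0,0,0,0,0],
    [-4,0,-15,0,0,0],
    [0,0,-5,0,0,0],
    [20,0,0,0,0,0],
    [14,0,0,0,0,0],
    [0,0,8,0,0,0],
    [0,0,6,0,0,0],
    [0,0,0,0,0,0],
  ],
)

```text
time: 12.15
eef_pos: [452.9, -195.5, 55.2]
tcp_rot: [0.009, 1.0, 0.001, -0.001]
ft_force: [-0.4, 0.9, -0.6]
opening: 0.2
gripper_force: 0.0
```

>>> play_rows(
  increments=[
    [0,0,2,0,0,0],
    [0,0,2,0,0,0],
    [0,0,2,0,0,0],
    [0,0,0,0,0,0],
    [0,0,0,0,0,0],
  ],
)

```text
time: 12.65
eef_pos: [453.8, -196.0, 52.0]
tcp_rot: [0.009, 1.0, -0.0, 0.0]
ft_force: [-4.8, 2.6, 13.2]
opening: -0.1
gripper_force: 6.7
```

```bash
python3 - <<'E'
from h import *
s,p,R=pose();print(p,s['ft_force'])
p[2]+=70
go((548.9,51.9,90,62.5),7,start=(*p,89.0))
E
```

```text
[ 453.78571181 -195.96944145   52.01142533] [-4.80895975  2.57107513 13.22857081]
t 12.7 p [ 453.8 -196.   122. ] yaw 89.0 j6 -2.12 -> [548.9  51.9  90.   62.5] 7 x row [np.float64(-5.75), np.float64(37.83), np.float64(4.57), 0, 0, 3.79]
```

>>> play_rows(
  increments=[
    [0,0,-35,0,0,0],
    [0,0,-35,0,0,0],
    [-5.8,37.8,4.6,0,0,3.8],
    [-5.8,37.8,4.6,0,0,3.8],
    [-5.8,37.8,4.6,0,0,3.8],
    [-5.8,37.8,4.6,0,0,3.8],
    [-5.8,37.8,4.6,0,0,3.8],
    [-5.8,37.8,4.6,0,0,3.8],
  ],
  jaw=60,
)

```text
time: 13.45
eef_pos: [528.9, 21.1, 92.8]
tcp_rot: [0.207, 0.978, -0.0, 0.0]
ft_force: [2.0, -0.9, -0.3]
opening: 60.2
gripper_force: 0.0
```

>>> play_rows(
  increments=[
    [-5.8,37.8,4.6,0,0,3.8],
    [0,0,0,0,0,0],
    [0,0,0,0,0,0],
    [0,0,0,0,0,0],
  ],
)

```text
time: 13.85
eef_pos: [548.5, 51.1, 88.1]
tcp_rot: [0.238, 0.971, -0.0, -0.0]
ft_force: [0.4, 0.6, 0.0]
opening: 60.2
gripper_force: 0.0
```

```bash
cat >> h.py <<'E'
def labels():
    m=camera_model('top');im=capture('top');b=((im.min(2)>115)*255).astype('uint8')
    for c in cv2.findContours(b,0,2)[0]:
        M=cv2.moments(c)
        if 25<cv2.contourArea(c)<140:
            r=cv2.minAreaRect(c);w=p2w(m,*r[0],24)
            if w[0]<720 and w[1]<300: print('label',w[:2].round(0),np.round(r[1],1),round(r[2]))
E
python3 - <<'E'
from h import *
labels()
go((548.9,51.9,13,62.5),4)
m=camera_model('wrist');im=capture('wrist')[:,:,::-1];cv2.imwrite('pics/w8.png',im)
b=((im.min(2)>110)*255).astype('uint8')
for c in cv2.findContours(b,0,2)[0]:
    if 150<cv2.contourArea(c)<6000:
        r=cv2.minAreaRect(c);W=np.array([p2w(m,*q,24)[:2] for q in cv2.boxPoints(r)]);print(np.round(r[0]),W.mean(0).round(1),np.linalg.norm(W-np.roll(W,1,0),axis=1).round(0)[:2])
E
```

```text
label [  51. -559.] [ 4. 32.] 90
label [ 147. -682.] [ 2. 33.] 90
label [ 146. -103.] [ 2. 44.] 90
label [ 519. -398.] [ 4. 25.] 90
label [519. 271.] [27.  4.] 0
label [521. 206.] [6.7 9.2] 9
label [ 603. -502.] [ 4. 60.] 90
label [700. -97.] [ 1. 37.] 90
t 13.9 p [548.5  50.8  88.2] yaw 62.4 j6 -1.14 -> [548.9  51.9  13.   62.5] 4 x row [np.float64(0.04), np.float64(0.28), np.float64(18.81), 0, 0, np.float64(-0.03)]
[130. 370.] [ 635.7 -131.1] [33. 38.]
```

```bash
python3 - <<'E'
from h import *
m=camera_model('wrist');im=cv2.imread('pics/w8.png');h=cv2.cvtColor(im,cv2.COLOR_BGR2HSV)
b=((h[:,:,1]<60)&(h[:,:,2]>85)).astype('uint8')*255
b=cv2.morphologyEx(b,cv2.MORPH_OPEN,np.ones((3,3)))
for c in cv2.findContours(b,0,2)[0]:
    if 100<cv2.contourArea(c)<8000:
        r=cv2.minAreaRect(c);W=np.array([p2w(m,*q,24)[:2] for q in cv2.boxPoints(r)]);e=W-np.roll(W,1,0);l=np.linalg.norm(e,axis=1);i=l.argmax();print(np.round(r[0]),W.mean(0).round(1),l.round(0)[:2],np.degrees(np.arctan2(e[i][1],e[i][0]))%180)
E
```

```text
[131. 370.] [ 635.6 -130.7] [34. 39.] 62.40015399048649
[129. 281.] [554.6 -75. ] [25. 25.] 55.47993077460235
[401. 277.] [657.  127.3] [39. 48.] 141.74798116071997
[335. 265.] [620.6  83.6] [47. 11.] 172.4805084318203
[181. 265.] [561.9 -28. ] [11. 47.] 131.46488147535632
[ 93. 246.] [514.9 -80.8] [61. 34.] 10.673634434032437
[ 44. 291.] [ 537.9 -151.7] [194.  67.] 136.59010586795532
[260. 212.] [551.2  49.9] [36. 49.] 151.01167097043373
[438.  76.] [519.6 199.6] [37. 58.] 82.32249931791979
```

>>> play_rows(
  increments=[
    [0,1,25,0,0,0],
    [0,0,25,0,0,0],
    [0,0,20,0,0,0],
    [0,0,5,0,0,0],
    [0,0,0,0,0,0],
    [0,0,0,0,0,0],
    [0,0,0,0,0,0],
  ],
)

```text
time: 14.65
eef_pos: [550.6, 52.3, 14.8]
tcp_rot: [0.239, 0.971, 0.0, 0.001]
ft_force: [-0.2, -0.2, -0.2]
opening: 59.9
gripper_force: 0.0
```

>>> play_rows(
  increments=[
    [0,0,0,0,0,0],
    [0,0,0,0,0,0],
    [0,0,0,0,0,0],
    [0,0,0,0,0,0],
    [0,0,-35,0,0,0],
    [0,0,-40,0,0,0],
    [0,0,-35,0,0,0],
    [0,0,0,0,0,0],
  ],
  jaw=25,
)

```text
time: 15.45
eef_pos: [553.3, 52.5, 129.3]
tcp_rot: [0.238, 0.971, 0.001, 0.005]
ft_force: [1.1, -0.9, -0.3]
opening: 34.6
gripper_force: 40.4
```

>>> play_rows(
  increments=[
    [0,0,0,0,0,0],
    [0,0,0,0,0,0],
  ],
)

```text
time: 15.65
eef_pos: [548.2, 52.6, 121.8]
tcp_rot: [0.239, 0.971, -0.0, -0.001]
ft_force: [-0.9, 0.1, -1.2]
opening: 34.8
gripper_force: 40.4
```

```bash
python3 - <<'E'
from h import *
go((*bw(0,-34,122),88.8),7)
labels()
E
```

```text
t 15.7 p [548.2  52.6 121.8] yaw 62.4 j6 -1.14 -> [ 521.2 -196.8  122.    88.8] 7 x row [np.float64(-6.35), np.float64(-35.59), np.float64(-0.04), 0, 0, np.float64(-3.77)]
label [  51. -517.] [63.  4.] 0
label [ 147. -652.] [ 2. 38.] 90
label [ 146. -106.] [44.  2.] 0
label [ 521. -382.] [ 4.8 15.5] 82
label [517. 271.] [27.1  6. ] 2
label [520. 210.] [9. 4.] 90
label [ 603. -504.] [ 4. 71.] 90
label [604. -32.] [24.2  4. ] 2
```

>>> play_rows(
  increments=[
    [-6.4,-35.6,-0.5,0,0,-3.8],
    [-6.4,-35.6,-0.5,0,0,-3.8],
    [-6.4,-35.6,-0.5,0,0,-3.8],
    [-6.4,-35.6,-0.5,0,0,-3.8],
    [-6.4,-35.6,-0.5,0,0,-3.8],
    [-6.4,-35.6,-0.5,0,0,-3.8],
    [-6.4,-35.6,-0.5,0,0,-3.8],
    [0,0,0,0,0,0],
  ],
)

```text
time: 16.5
eef_pos: [522.4, -200.8, 125.5]
tcp_rot: [0.01, 1.0, -0.0, -0.001]
ft_force: [0.3, 0.8, -1.4]
opening: 34.8
gripper_force: 40.5
```

>>> play_rows(
  increments=[
    [0,0,0,0,0,0],
    [0,0,20,0,0,0],
    [0,0,25,0,0,0],
    [0,0,15,0,0,0],
    [0,0,5,0,0,0],
    [0,0,0,0,0,0],
    [0,0,0,0,0,0],
    [0,0,0,0,0,0],
  ],
)

```text
time: 17.3
eef_pos: [524.0, -197.4, 63.1]
tcp_rot: [0.009, 1.0, -0.001, 0.001]
ft_force: [0.3, 0.6, -0.7]
opening: 34.8
gripper_force: 40.5
```

```bash
python3 - <<'E'
from h import *
go((521.7,-196.6,43,88.8),3)
E
```

```text
t 17.3 p [ 524.  -197.4   63.1] yaw 89.0 j6 -2.05 -> [ 521.7 -196.6   43.    88.8] 3 x row [np.float64(0.78), np.float64(0.25), np.float64(6.68), 0, 0, np.float64(0.07)]
```

>>> play_rows(
  increments=[
    [2,0.8,3,0,0,0],
    [0,0,6,0,0,0],
    [0,0,6,0,0,0],
    [0,0,4,0,0,0],
    [0,0,0,0,0,0],
    [0,0,0,0,0,0],
    [0,0,0,0,0,0],
  ],
)

```text
time: 18.0
eef_pos: [521.0, -196.2, 42.5]
tcp_rot: [0.009, 1.0, 0.0, -0.0]
ft_force: [-0.0, 0.6, -1.3]
opening: 34.8
gripper_force: 40.5
```

>>> play_rows(
  increments=[
    [0,0,0,0,0,0],
    [0,0,0,0,0,0],
    [0,0,-15,0,0,0],
    [0,0,-35,0,0,0],
    [0,0,-30,0,0,0],
    [0,0,0,0,0,0],
    [0,0,0,0,0,0],
    [0,0,0,0,0,0],
  ],
  jaw=50,
)

```text
time: 18.8
eef_pos: [520.5, -195.9, 122.2]
tcp_rot: [0.009, 1.0, 0.0, -0.001]
ft_force: [-0.2, -0.5, 0.1]
opening: 50.0
gripper_force: 0.0
```

```bash
python3 - <<'E'
from h import *
labels()
go((657.8,124.2,90,51.2),9)
im=capture('wrist');cv2.imwrite('pics/w9.png',im[:,:,::-1])
E
```

```text
label [438. 191.] [ 7. 10.] 90
label [520. 199.] [10.8  8.6] 11
label [659. 127.] [7.8 9.9] 45
label [ 719. -435.] [29.7  7.7] 16
t 18.9 p [ 520.3 -195.8  121.7] yaw 89.0 j6 -2.06 -> [657.8 124.2  90.   51.2] 9 x row [np.float64(-3.75), np.float64(39.22), np.float64(3.53), 0, 0, np.float64(4.2)]
```

>>> play_rows(
  increments=[
    [-3.8,39.2,3,0,0,4.2],
    [-3.8,39.2,3,0,0,4.2],
    [-3.8,39.2,3,0,0,4.2],
    [-3.8,39.2,3,0,0,4.2],
    [-3.8,39.2,3,0,0,4.2],
    [-3.8,39.2,3,0,0,4.2],
    [-3.8,39.2,3,0,0,4.2],
    [-3.8,39.2,3,0,0,4.2],
  ],
  jaw=60,
)

```text
time: 19.7
eef_pos: [633.2, 95.0, 97.2]
tcp_rot: [0.299, 0.954, -0.0, -0.001]
ft_force: [1.1, -0.2, 0.5]
opening: 60.1
gripper_force: 0.0
```

>>> play_rows(
  increments=[
    [-3.8,39.2,3,0,0,4.2],
    [0,0,20,0,0,0],
    [0,0,20,0,0,0],
    [0,0,0,0,0,0],
    [0,0,0,0,0,0],
    [0,0,0,0,0,0],
  ],
)

```text
time: 20.3
eef_pos: [659.6, 123.2, 56.7]
tcp_rot: [0.332, 0.943, 0.0, 0.0]
ft_force: [0.2, 0.1, 0.0]
opening: 60.3
gripper_force: 0.0
```

```bash
python3 - <<'E'
from h import *
go((657.8,124.2,14,51.2),3)
m=camera_model('wrist');im=capture('wrist')[:,:,::-1];h=cv2.cvtColor(im,cv2.COLOR_BGR2HSV)
b=((h[:,:,1]<60)&(h[:,:,2]>85)).astype('uint8')*255
b=cv2.morphologyEx(b,cv2.MORPH_OPEN,np.ones((3,3)))
for c in cv2.findContours(b,0,2)[0]:
    if 100<cv2.contourArea(c)<8000:
        r=cv2.minAreaRect(c);W=np.array([p2w(m,*q,24)[:2] for q in cv2.boxPoints(r)]);e=W-np.roll(W,1,0);l=np.linalg.norm(e,axis=1);i=l.argmax();print(np.round(r[0]),W.mean(0).round(1),l.round(0)[:2],np.degrees(np.arctan2(e[i][1],e[i][0]))%180)
E
```

```text
t 20.3 p [659.6 123.2  56.7] yaw 51.2 j6 -0.83 -> [657.8 124.2  14.   51.2] 3 x row [np.float64(0.67), np.float64(-0.11), np.float64(14.23), 0, 0, np.float64(-0.01)]
[372. 372.] [815.2 114.7] [23. 18.] 149.00746380491515
[ 26. 335.] [620.3 -72.5] [43. 94.] 125.39332361159221
[335. 265.] [715.  146.6] [40.  9.] 161.6376450947706
[181. 265.] [648.1  63.4] [10. 40.] 121.39033462247838
[263. 227.] [661.9 125.2] [38. 54.] 140.5850789879849
```

>>> play_rows(
  increments=[
    [1.5,0,16,0,0,0],
    [0,0,18,0,0,0],
    [0,0,8,0,0,0],
    [0,0,0,0,0,0],
    [0,0,0,0,0,0],
    [0,0,0,0,0,0],
  ],
)

```text
time: 20.95
eef_pos: [658.4, 124.4, 14.3]
tcp_rot: [0.332, 0.943, 0.0, 0.0]
ft_force: [0.2, 0.4, 0.2]
opening: 59.6
gripper_force: 0.0
```

>>> play_rows(
  increments=[
    [0,0,0,0,0,0],
    [0,0,0,0,0,0],
    [0,0,0,0,0,0],
    [0,0,0,0,0,0],
    [0,0,-35,0,0,0],
    [0,0,-40,0,0,0],
    [0,0,-35,0,0,0],
    [0,0,0,0,0,0],
  ],
  jaw=25,
)

```text
time: 21.75
eef_pos: [661.8, 124.7, 130.6]
tcp_rot: [0.332, 0.943, 0.002, 0.005]
ft_force: [1.8, -0.3, 0.4]
opening: 34.7
gripper_force: 40.6
```

>>> play_rows(
  increments=[
    [0,0,0,0,0,0],
    [0,0,0,0,0,0],
  ],
)

```text
time: 21.95
eef_pos: [656.5, 124.2, 121.7]
tcp_rot: [0.332, 0.943, -0.001, -0.002]
ft_force: [-0.6, 0.6, -2.1]
opening: 34.9
gripper_force: 40.6
```

```bash
python3 - <<'E'
from h import *
go((590.2,-198.2,124,88.8),9)
E
```

```text
t 21.9 p [656.5 124.2 121.7] yaw 51.2 j6 -0.82 -> [ 590.2 -198.2  124.    88.8] 9 x row [np.float64(-6.77), np.float64(-36.61), np.float64(-0.25), 0, 0, np.float64(-4.18)]
```

>>> play_rows(
  increments=[
    [-6.6,-36.6,-0.5,0,0,-4.2],
    [-6.6,-36.6,-0.5,0,0,-4.2],
    [-6.6,-36.6,-0.5,0,0,-4.2],
    [-6.6,-36.6,-0.5,0,0,-4.2],
    [-6.6,-36.6,-0.5,0,0,-4.2],
    [-6.6,-36.6,-0.5,0,0,-4.2],
    [-6.6,-36.6,-0.5,0,0,-4.2],
    [-6.6,-36.6,0,0,0,-4.2],
  ],
)

```text
time: 22.75
eef_pos: [585.6, -161.2, 124.9]
tcp_rot: [0.044, 0.999, 0.001, -0.002]
ft_force: [1.0, -0.1, -0.4]
opening: 34.7
gripper_force: 40.5
```

>>> play_rows(
  increments=[
    [-6.6,-36.6,0,0,0,-4.2],
    [0,0,0,0,0,0],
    [0,0,20,0,0,0],
    [0,0,25,0,0,0],
    [0,0,18,0,0,0],
    [0,0,0,0,0,0],
    [0,0,0,0,0,0],
    [0,0,0,0,0,0],
  ],
)

```text
time: 23.55
eef_pos: [591.3, -197.4, 65.1]
tcp_rot: [0.009, 1.0, -0.0, 0.0]
ft_force: [0.3, -0.1, -1.7]
opening: 34.8
gripper_force: 40.6
```

```bash
python3 - <<'E'
from h import *
go((590.4,-197.8,42.5,88.8),3)
E
```

```text
t 23.6 p [ 591.3 -197.4   65.1] yaw 89.0 j6 -2.0 -> [ 590.4 -197.8   42.5   88.8] 3 x row [np.float64(0.31), np.float64(-0.15), np.float64(7.52), 0, 0, np.float64(0.07)]
```

>>> play_rows(
  increments=[
    [1,0,6,0,0,0],
    [0,0,6,0,0,0],
    [0,0,6,0,0,0],
    [0,0,4,0,0,0],
    [0,0,0,0,0,0],
    [0,0,0,0,0,0],
    [0,0,0,0,0,0],
  ],
)

```text
time: 24.25
eef_pos: [589.7, -197.4, 42.8]
tcp_rot: [0.009, 1.0, 0.0, -0.0]
ft_force: [-3.5, 0.9, 4.8]
opening: 34.9
gripper_force: 41.2
```

>>> play_rows(
  increments=[
    [0,0,0,0,0,0],
    [0,0,0,0,0,0],
    [0,0,-15,0,0,0],
    [0,0,-40,0,0,0],
    [0,0,-40,0,0,0],
    [10,40,-20,0,0,0],
    [10,45,-20,0,0,0],
    [15,45,-20,0,0,0],
  ],
  jaw=50,
)

```text
time: 25.05
eef_pos: [557.6, -67.4, 198.9]
tcp_rot: [0.009, 1.0, -0.0, 0.001]
ft_force: [0.4, 0.9, -0.1]
opening: 50.1
gripper_force: 0.0
```

>>> play_rows(
  increments=[
    [15,45,-20,0,0,0],
    [15,45,-20,0,0,0],
    [15,45,-10,0,0,0],
    [15,40,0,0,0,0],
    [0,0,0,0,0,0],
    [0,0,0,0,0,0],
    [0,0,0,0,0,0],
    [0,0,0,0,0,0],
  ],
)

```text
time: 25.85
eef_pos: [501.8, 103.9, 245.5]
tcp_rot: [0.01, 1.0, -0.0, -0.0]
ft_force: [0.1, -0.3, 0.1]
opening: 49.9
gripper_force: 0.0
```

```bash
python3 - <<'E'
from h import *
s,p,R=pose();print(p.round(1),R[:,2].round(4),s['time'])
m=camera_model('wrist');im=capture('wrist')[:,:,::-1];cv2.imwrite('pics/w10raw.png',im)
import pickle;pickle.dump(m,open('w10.pkl','wb'))
for P in ((520,200,24),(438,191.5,24),(497,368,50)): print(w2p(m,P))
u0,v0=map(int,w2p(m,(480,195,24)))
cv2.imwrite('pics/w10.png',cv2.resize(im[v0-60:v0+65,u0-50:u0+50],None,fx=4.8,fy=4.8,interpolation=cv2.INTER_CUBIC));print(u0,v0)
E
```

```text
[501.8 103.9 245.5] [-1.e-04 -3.e-04 -1.e+00] 25.85
[332.96811643 177.74117671]
[330.14112716 112.25825766]
[481.67371152 162.06070059]
330 146
```

View pics/w10.png

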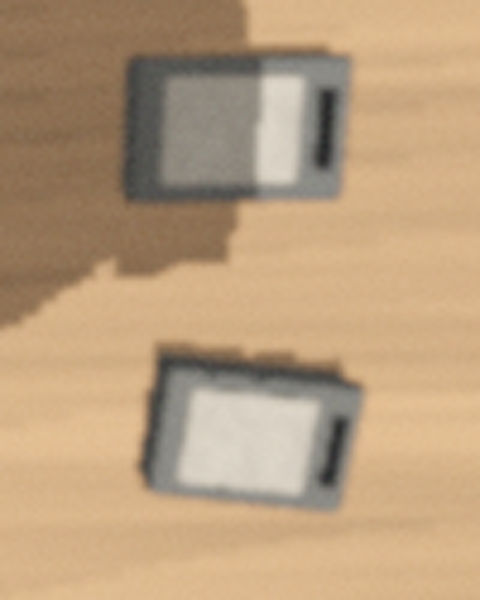

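```bash
python3 - <<'E'
from h import *
import pickle;m=pickle.load(open('w10.pkl','rb'))
f=lambda L:rect(m,np.array(L)/4.8+[280,86]-.4,24)
D=f([(166,365),(363,386),(342,512),(150,488)]);B=f([(140,60),(350,57),(340,200),(138,200)]);print(D,B)
go((437.8,191.5,90,-1),11)
go((*D[0],90,D[1]-90),11)
E
```

```text
(array([519. , 199.7]), np.float64(82.1), array([53., 35., 54., 34.])) (array([438.6, 191.4]), np.float64(89.3), array([52., 35., 52., 34.]))
t 25.9 p [501.7 103.8 245.3] yaw 88.9 j6 -1.5 -> [437.8 191.5  90.   -1. ] 11 x row [np.float64(10.71), np.float64(2.26), np.float64(14.12), 0, 0, np.float64(8.17)]
t 25.9 p [501.7 103.8 245.3] yaw 88.9 j6 -1.5 -> [519.  199.7  90.   -7.9] 11 x row [np.float64(5.72), np.float64(8.2), np.float64(14.12), 0, 0, np.float64(8.8)]
```

>>> play_rows(
  increments=[
    [10.7,2.3,14,0,0,8.15],
    [10.7,2.3,14,0,0,8.15],
    [10.7,2.3,14,0,0,8.15],
    [10.7,2.3,14,0,0,8.15],
    [10.7,2.3,14,0,0,8.15],
    [10.7,2.3,14,0,0,8.15],
    [10.7,2.3,14,0,0,8.15],
    [10.7,2.3,14,0,0,8.15],
  ],
  jaw=60,
)

```text
time: 26.7
eef_pos: [439.4, 159.6, 132.8]
tcp_rot: [0.549, 0.836, -0.0, -0.0]
ft_force: [0.4, -0.6, -0.0]
opening: 60.4
gripper_force: 0.0
```

>>> play_rows(
  increments=[
    [10.7,2.3,14,0,0,8.15],
    [10.7,2.3,14,0,0,8.15],
    [10.7,2.3,14,0,0,8.15],
    [0,0,20,0,0,0],
    [0,0,15,0,0,0],
    [0,0,0,0,0,0],
    [0,0,0,0,0,0],
    [0,0,0,0,0,0],
  ],
)

```text
time: 27.5
eef_pos: [438.4, 192.6, 57.4]
tcp_rot: [0.711, 0.703, 0.001, 0.0]
ft_force: [-0.8, -0.2, -1.1]
opening: 60.3
gripper_force: 0.0
```

```bash
python3 - <<'E'
from h import *
go((438.2,191.4,14,-0.7),3)
E
```

```text
t 27.5 p [438.4 192.6  57.4] yaw -0.7 j6 0.26 -> [438.2 191.4  14.   -0.7] 3 x row [np.float64(-0.39), np.float64(-0.07), np.float64(14.48), 0, 0, np.float64(-0.0)]
```

>>> play_rows(
  increments=[
    [-1,0,16,0,0,0],
    [0,0,19,0,0,0],
    [0,0,8,0,0,0],
    [0,0,0,0,0,0],
    [0,0,0,0,0,0],
    [0,0,0,0,0,0],
  ],
)

```text
time: 28.1
eef_pos: [438.3, 192.0, 14.5]
tcp_rot: [0.711, 0.703, 0.001, 0.0]
ft_force: [0.0, 0.8, 0.2]
opening: 60.1
gripper_force: 0.0
```

>>> play_rows(
  increments=[
    [0,0,0,0,0,0],
    [0,0,0,0,0,0],
    [0,0,0,0,0,0],
    [0,0,0,0,0,0],
    [0,0,-35,0,0,0],
    [0,0,-40,0,0,0],
    [0,0,-35,0,0,0],
    [0,0,0,0,0,0],
  ],
  jaw=25,
)

```text
time: 28.9
eef_pos: [441.1, 192.8, 128.9]
tcp_rot: [0.711, 0.703, 0.004, 0.003]
ft_force: [1.9, 0.2, -0.0]
opening: 34.9
gripper_force: 40.5
```

```bash
python3 - <<'E'
from h import *
print(np.round(bw(-70,34),1))
go((452,-127.8,124,88.8),11,start=(438,191.5,124,-0.7))
go((452,-127.8,124,-91.2),11,start=(438,191.5,124,-0.7))
E
```

```text
[ 452.6 -127.4    0. ]
t 28.9 p [438.  191.5 124. ] yaw -0.7 j6 0.26 -> [ 452.  -127.8  124.    88.8] 11 x row [np.float64(-25.56), np.float64(-19.59), np.float64(-0.0), 0, 0, -8.14]
t 28.9 p [438.  191.5 124. ] yaw -0.7 j6 0.26 -> [ 452.  -127.8  124.   -91.2] 11 x row [np.float64(-23.09), np.float64(22.57), np.float64(-0.0), 0, 0, 8.23]
```

>>> play_rows(
  increments=[
    [-23.1,22.6,0,0,0,8.2],
    [-23.1,22.6,0,0,0,8.2],
    [-23.1,22.6,0,0,0,8.2],
    [-23.1,22.6,0,0,0,8.2],
    [-23.1,22.6,0,0,0,8.2],
    [-23.1,22.6,0,0,0,8.2],
    [-23.1,22.6,0,0,0,8.2],
    [-23.1,22.6,0,0,0,8.2],
  ],
)

```text
time: 29.7
eef_pos: [500.2, -46.0, 122.2]
tcp_rot: [0.979, 0.203, -0.001, -0.0]
ft_force: [-0.5, -0.4, -0.1]
opening: 34.5
gripper_force: 40.4
```

>>> play_rows(
  increments=[
    [-23.1,22.6,0,0,0,8.2],
    [-23.1,22.6,0,0,0,8.2],
    [-23.1,22.6,0,0,0,8.5],
    [0,0,0,0,0,0],
    [0,0,25,0,0,0],
    [0,0,30,0,0,0],
    [0,0,0,0,0,0],
    [0,0,0,0,0,0],
  ],
)

```text
time: 30.5
eef_pos: [451.9, -127.2, 67.8]
tcp_rot: [1.0, -0.009, -0.001, -0.001]
ft_force: [0.8, -0.1, -0.6]
opening: 35.0
gripper_force: 40.4
```

>>> play_rows(
  increments=[
    [0,0,0,0,0,0],
    [0,0,0,0,0,0],
  ],
)

```text
time: 30.7
eef_pos: [453.8, -128.3, 69.9]
tcp_rot: [1.0, -0.01, 0.001, 0.001]
ft_force: [0.6, -0.2, -1.1]
opening: 35.2
gripper_force: 40.4
```

```bash
python3 - <<'E'
from h import *
go((451.5,-128,42.5,-91.2),3)
E
```

```text
t 30.7 p [ 453.8 -128.3   69.9] yaw -91.1 j6 1.15 -> [ 451.5 -128.    42.5  -91.2] 3 x row [np.float64(-0.77), np.float64(-0.09), np.float64(9.15), 0, 0, np.float64(0.03)]
```

>>> play_rows(
  increments=[
    [-1.8,0,8,0,0,0],
    [0,0,8,0,0,0],
    [0,0,7,0,0,0],
    [0,0,4,0,0,0],
    [0,0,0,0,0,0],
    [0,0,0,0,0,0],
    [0,0,0,0,0,0],
  ],
)

```text
time: 31.4
eef_pos: [450.4, -127.8, 42.3]
tcp_rot: [1.0, -0.01, -0.001, -0.0]
ft_force: [-6.1, 2.1, 14.8]
opening: 34.9
gripper_force: 42.1
```

>>> play_rows(
  increments=[
    [0,0,0,0,0,0],
    [0,0,0,0,0,0],
    [0,0,-15,0,0,0],
    [0,0,-35,0,0,0],
    [0,0,-30,0,0,0],
    [0,0,0,0,0,0],
    [0,0,0,0,0,0],
    [0,0,0,0,0,0],
  ],
  jaw=50,
)

```text
time: 32.2
eef_pos: [449.8, -127.6, 120.1]
tcp_rot: [1.0, -0.01, -0.001, -0.0]
ft_force: [-0.3, 0.6, 0.1]
opening: 50.4
gripper_force: 0.0
```

```bash
python3 - <<'E'
from h import *
go((519,199.7,95,-7.9),10)
labels()
E
```

```text
t 32.2 p [ 449.8 -127.6  120.1] yaw -91.2 j6 1.15 -> [519.  199.7  95.   -7.9] 10 x row [np.float64(27.27), np.float64(-24.35), np.float64(2.51), 0, 0, np.float64(-8.33)]
label [ 446. -231.] [ 8.2 21.2] 11
label [520. 199.] [10.8  8.4] 7
```

>>> play_rows(
  increments=[
    [27.3,-24.3,0,0,0,-8.33],
    [27.3,-24.3,0,0,0,-8.33],
    [27.3,-24.3,2,0,0,-8.33],
    [27.3,-24.3,2,0,0,-8.33],
    [27.3,-24.3,2,0,0,-8.33],
    [27.3,-24.3,5,0,0,-8.33],
    [27.3,-24.3,5,0,0,-8.33],
    [27.3,-24.3,5,0,0,-8.33],
  ],
  jaw=60,
)

```text
time: 33.05
eef_pos: [546.1, 132.6, 98.6]
tcp_rot: [0.84, 0.543, -0.001, -0.001]
ft_force: [0.2, -0.1, -0.0]
opening: 60.0
gripper_force: 0.0
```

>>> play_rows(
  increments=[
    [27.3,-24.3,5,0,0,-8.33],
    [27.3,-24.3,5,0,0,-8.33],
    [0,0,15,0,0,0],
    [0,0,15,0,0,0],
    [0,0,0,0,0,0],
    [0,0,0,0,0,0],
    [0,0,0,0,0,0],
  ],
)

```text
time: 33.75
eef_pos: [521.1, 198.2, 60.8]
tcp_rot: [0.755, 0.656, 0.0, 0.0]
ft_force: [-0.1, -0.8, 0.7]
opening: 60.0
gripper_force: 0.0
```

```bash
python3 - <<'E'
from h import *
go((519,199.7,14,-7.9),3)
E
```

```text
t 33.8 p [521.1 198.2  60.8] yaw -8.0 j6 0.36 -> [519.  199.7  14.   -7.9] 3 x row [np.float64(0.4), np.float64(-0.76), np.float64(15.59), 0, 0, np.float64(-0.02)]
```

>>> play_rows(
  increments=[
    [1.2,-2.3,18,0,0,0],
    [0,0,20,0,0,0],
    [0,0,8,0,0,0],
    [0,0,0,0,0,0],
    [0,0,0,0,0,0],
    [0,0,0,0,0,0],
  ],
)

```text
time: 34.35
eef_pos: [519.3, 200.7, 15.7]
tcp_rot: [0.754, 0.657, 0.001, 0.001]
ft_force: [0.2, 0.8, 0.2]
opening: 60.0
gripper_force: 0.0
```

>>> play_rows(
  increments=[
    [0,0,0,0,0,0],
    [0,0,0,0,0,0],
    [0,0,0,0,0,0],
    [0,0,0,0,0,0],
    [0,0,-35,0,0,0],
    [0,0,-40,0,0,0],
    [0,0,-35,0,0,0],
    [0,0,0,0,0,0],
  ],
  jaw=25,
)

```text
time: 35.15
eef_pos: [521.9, 201.6, 130.4]
tcp_rot: [0.754, 0.657, 0.004, 0.002]
ft_force: [1.9, -0.1, -0.8]
opening: 34.9
gripper_force: 40.4
```

```bash
python3 - <<'E'
from h import *
go((522,-129,125,-91.2),10,start=(519,199.7,124,-8))
E
```

```text
t 35.1 p [519.  199.7 124. ] yaw -8 j6 0.36 -> [ 522.  -129.   125.   -91.2] 10 x row [np.float64(-24.97), np.float64(25.82), np.float64(-0.1), 0, 0, 8.32]
```

>>> play_rows(
  increments=[
    [-25,25.8,0,0,0,8.32],
    [-25,25.8,0,0,0,8.32],
    [-25,25.8,0,0,0,8.32],
    [-25,25.8,0,0,0,8.32],
    [-25,25.8,0,0,0,8.32],
    [-25,25.8,0,0,0,8.32],
    [-25,25.8,0,0,0,8.32],
    [-25,25.8,0,0,0,8.32],
  ],
)

```text
time: 35.95
eef_pos: [559.6, -69.2, 123.3]
tcp_rot: [0.991, 0.133, -0.001, -0.0]
ft_force: [-0.2, 0.7, -0.7]
opening: 34.9
gripper_force: 40.4
```

>>> play_rows(
  increments=[
    [-25,25.8,0,0,0,8.32],
    [-25,25.8,0,0,0,8.32],
    [0,0,0,0,0,0],
    [0,0,25,0,0,0],
    [0,0,30,0,0,0],
    [0,0,0,0,0,0],
    [0,0,0,0,0,0],
  ],
)

```text
time: 36.65
eef_pos: [521.0, -127.3, 68.7]
tcp_rot: [1.0, -0.009, -0.001, -0.001]
ft_force: [-0.6, -0.0, -0.4]
opening: 34.8
gripper_force: 40.4
```

>>> play_rows(
  increments=[
    [0,0,0,0,0,0],
    [0,0,0,0,0,0],
    [0,0,0,0,0,0],
  ],
)

```text
time: 36.95
eef_pos: [522.6, -128.4, 70.8]
tcp_rot: [1.0, -0.009, 0.001, 0.0]
ft_force: [-0.2, 0.8, -0.5]
opening: 34.7
gripper_force: 40.4
```

```bash
python3 - <<'E'
from h import *
go((522,-129,43,-91.2),3)
E
```

```text
t 37.0 p [ 522.6 -128.4   70.8] yaw -91.0 j6 1.2 -> [ 522.  -129.    43.   -91.2] 3 x row [np.float64(-0.21), np.float64(0.22), np.float64(9.27), 0, 0, np.float64(0.06)]
```

>>> play_rows(
  increments=[
    [0,0.4,8,0,0,0],
    [0,0,8,0,0,0],
    [0,0,7,0,0,0],
    [0,0,4,0,0,0],
    [0,0,0,0,0,0],
    [0,0,0,0,0,0],
    [0,0,0,0,0,0],
  ],
)

```text
time: 37.65
eef_pos: [521.2, -128.4, 43.5]
tcp_rot: [1.0, -0.009, -0.001, -0.0]
ft_force: [-7.7, 1.7, 14.3]
opening: 34.3
gripper_force: 42.1
```

>>> play_rows(
  increments=[
    [0,0,0,0,0,0],
    [0,0,0,0,0,0],
    [0,0,-15,0,0,0],
    [0,0,-40,0,0,0],
    [0,0,-40,0,0,0],
    [0,0,-40,0,0,0],
    [0,0,-40,0,0,0],
    [0,0,0,0,0,0],
  ],
  jaw=50,
)

```text
time: 38.45
eef_pos: [525.4, -130.0, 225.6]
tcp_rot: [1.0, -0.009, 0.006, 0.002]
ft_force: [0.4, -0.5, 0.4]
opening: 50.3
gripper_force: 0.0
```

>>> play_rows(
  increments=[
    [0,0,0,0,0,0],
    [0,0,0,0,0,0],
    [0,0,0,0,0,0],
  ],
)

```text
time: 38.75
eef_pos: [520.6, -128.2, 215.8]
tcp_rot: [1.0, -0.009, -0.001, -0.001]
ft_force: [-1.2, -0.0, 0.1]
opening: 49.9
gripper_force: 0.0
```

```bash
python3 - <<'E'
from h import *
s,p,R=pose();print(p)
m=camera_model('wrist');im=capture('wrist')[:,:,::-1];cv2.imwrite('pics/w11raw.png',im)
import pickle;pickle.dump(m,open('w11.pkl','wb'))
cv2.imwrite('pics/w11.png',cv2.resize(im,(800,600),interpolation=cv2.INTER_CUBIC))
labels()
E
```

```text
[ 520.64391703 -128.16683065  215.75757108]
label [ 449. -197.] [11.  7.] 90
label [ 519. -162.] [10.  7.] 90
label [532. -94.] [ 7. 10.] 0
```

View pics/w11.png

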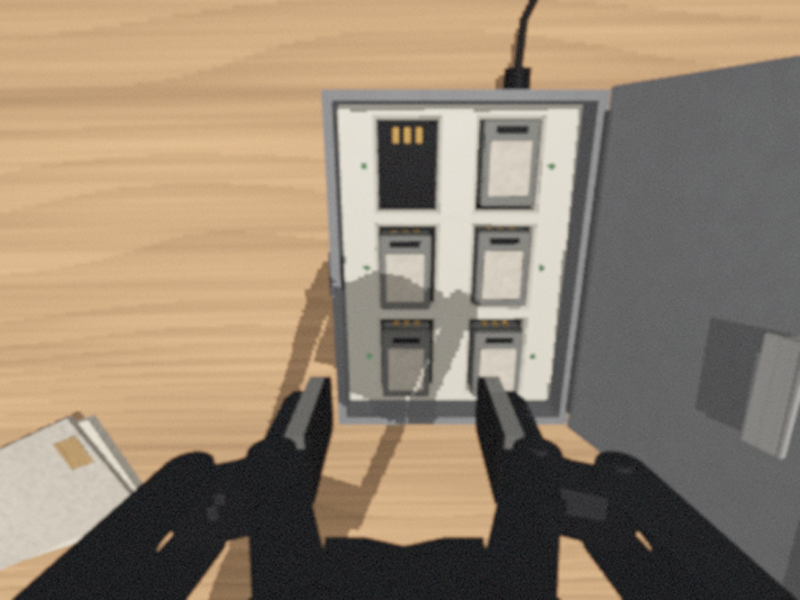

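>>> play_rows(
  increments=[
    [0,0,-38,0,0,0],
    [0,0,-38,0,0,0],
    [0,0,-38,0,0,0],
    [-8.3,40,0,0,0,0],
    [-8.3,40,0,0,0,0],
    [-8.3,40,0,0,0,0],
    [-8.3,40,0,0,0,0],
    [-8.3,40,0,0,0,0],
  ],
  jaw=0,
)

```text
time: 39.65
eef_pos: [475.8, -329.1, 330.5]
tcp_rot: [1.0, -0.009, -0.001, -0.001]
ft_force: [0.2, -0.3, 0.1]
opening: 0.1
gripper_force: 0.0
```

>>> play_rows(
  increments=[
    [-8.3,43,0,0,0,0],
    [0,0,0,0,0,0],
    [0,0,0,0,0,0],
    [0,0,0,0,0,0],
  ],
)

```text
time: 40.05
eef_pos: [467.5, -369.7, 330.8]
tcp_rot: [1.0, -0.009, -0.0, -0.001]
ft_force: [-0.2, 0.4, 0.1]
opening: -0.0
gripper_force: 0.0
```

```bash
python3 - <<'E'
from h import *
import pickle;m=pickle.load(open('w11.pkl','rb'))
W=np.array([p2w(m,u*.64,v*.64,66)[:2] for u,v in [(323,92),(608,90),(343,422),(566,425)]]);print(W.round(1).tolist(),W.mean(0))
# pockets z=40 : empty (+70,+34)
W=np.array([p2w(m,u*.64,v*.64,40)[:2] for u,v in [(376,118),(440,118),(440,210),(377,210)]]);print(W.round(1).tolist(),W.mean(0),bw(70,34))
# lid edge in top cam
m=camera_model('top')
for v in (277,402):
  c,d=ray(m,553.5*.64,v*.64)
  # intersect with lid edge cylinder: hinge y=-162.8-85,z=66, r 175
  for z in (220,224,228,232):
    q=p2w(m,553.5*.64,v*.64,z); print(v,z,q.round(0),np.hypot(q[1]+247.8,z-66).round(1))
plan(471,-372,190)
E
```

```text
[[636.0, -83.0], [633.9, -250.1], [411.6, -81.0], [406.1, -247.5]] [ 521.89534536 -165.41183385]
[[622.9, -112.1], [622.2, -153.7], [563.1, -154.2], [563.9, -110.6]] [ 593.03991075 -132.64664732] (np.float64(592.5796495548619), np.float64(-130.23641391366868), 0)
277 220 [ 634. -323.  220.] 171.4
277 224 [ 633. -322.  224.] 174.7
277 228 [ 632. -322.  228.] 178.0
277 232 [ 631. -321.  232.] 181.4
402 220 [ 401. -315.  220.] 168.2
402 224 [ 401. -315.  224.] 171.5
402 228 [ 400. -314.  228.] 175.0
402 232 [ 400. -313.  232.] 178.4
t 40.05 p [ 467.5 -369.7  330.8] toolshift [  3.6   2.5 140.8] tilt [-0.0007  0.0013] yaw_y -91.02
```

>>> play_rows(
  increments=[
    [0,0,35,0,0,0],
    [0,0,35,0,0,0],
    [0,0,35,0,0,0],
    [0,0,33,0,0,0],
    [0,0,0,0,0,0],
    [0,0,0,0,0,0],
    [0,-15,0,0,0,0],
    [0,-15,0,0,0,0],
  ],
)

```text
time: 40.85
eef_pos: [469.1, -340.3, 196.1]
tcp_rot: [1.0, -0.009, 0.001, 0.001]
ft_force: [0.5, -0.1, -0.2]
opening: 0.1
gripper_force: 0.0
```

>>> play_rows(
  increments=[
    [0,-15,0,0,0,0],
    [0,-15,0,0,0,0],
    [0,-15,0,0,0,0],
    [0,-15,0,0,0,0],
    [0,0,0,0,0,0],
  ],
)

```text
time: 41.35
eef_pos: [470.7, -283.3, 203.5]
tcp_rot: [1.0, -0.009, 0.003, 0.006]
ft_force: [-15.6, -0.9, 37.5]
opening: 0.1
gripper_force: 19.8
```

>>> play_rows(
  increments=[
    [0,0,-15,0,0,0],
    [0,0,-15,0,0,0],
    [0,0,0,0,0,0],
    [0,0,0,0,0,0],
  ],
)

```text
time: 41.75
eef_pos: [469.4, -280.2, 223.6]
tcp_rot: [1.0, -0.009, 0.0, 0.0]
ft_force: [0.5, -1.1, 0.8]
opening: -0.0
gripper_force: 0.8
```

```bash
python3 - <<'E'
from h import *
s,p,R=pose();print(p,R[:,2].round(4),s['ft_force'],s['moment'])
im=capture('top')[:,:,::-1]
c=cv2.resize(im[150:300,240:400],None,fx=5,fy=4,interpolation=cv2.INTER_CUBIC);im2=capture('scene')[:,:,::-1][60:260,130:330]
c=np.hstack([cv2.resize(c,(400,375)),cv2.resize(im2,(375,375),interpolation=cv2.INTER_CUBIC)]);cv2.imwrite('pics/lid.png',c)
E
```

```text
[ 469.35336023 -280.1838692   223.61016146] [ 7.e-04 -1.e-04 -1.e+00] [ 0.52069522 -1.11295844  0.78210539] [-0.21169726 -0.07790805 -0.01018148]
```

View pics/lid.png

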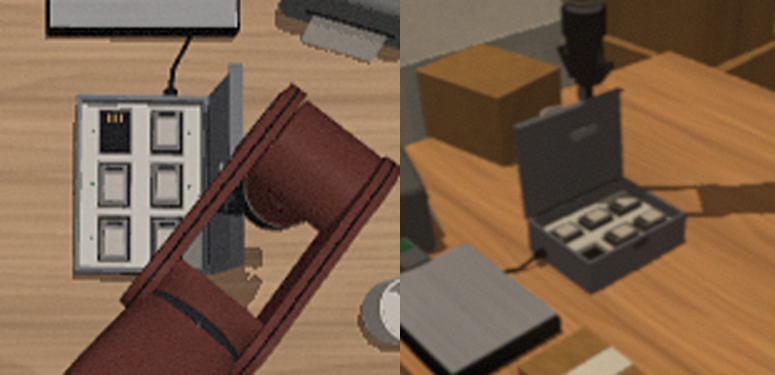

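>>> play_rows(
  increments=[
    [0,-12,0,0,0,0],
    [0,-12,0,0,0,0],
    [0,-12,0,0,0,0],
    [0,-12,0,0,0,0],
    [0,0,0,0,0,0],
  ],
)

```text
time: 42.35
eef_pos: [469.7, -230.2, 222.9]
tcp_rot: [1.0, -0.008, -0.001, -0.001]
ft_force: [0.5, 0.1, 0.5]
opening: 0.1
gripper_force: 0.0
```

>>> play_rows(
  increments=[
    [0,-10,5,0,0,0],
    [0,-10,5,0,0,0],
    [0,0,0,0,0,0],
  ],
)

```text
time: 42.65
eef_pos: [469.9, -210.9, 212.4]
tcp_rot: [1.0, -0.009, -0.001, -0.001]
ft_force: [0.0, 0.4, 0.7]
opening: -0.1
gripper_force: 0.0
```

>>> play_rows(
  increments=[
    [0,-10,6,0,0,0],
    [0,-10,7,0,0,0],
    [0,-10,7,0,0,0],
    [0,-10,7,0,0,0],
  ],
)

```text
time: 43.05
eef_pos: [470.9, -171.5, 185.7]
tcp_rot: [1.0, -0.009, -0.0, -0.0]
ft_force: [-0.6, -1.6, 1.5]
opening: 0.2
gripper_force: 0.9
```

>>> play_rows(
  increments=[
    [0,-9,10,0,0,0],
    [0,-8,11,0,0,0],
    [0,-8,12,0,0,0],
  ],
)

```text
time: 43.35
eef_pos: [471.3, -146.7, 152.3]
tcp_rot: [1.0, -0.009, -0.0, -0.0]
ft_force: [0.4, 0.2, 2.7]
opening: -0.3
gripper_force: 0.6
```

>>> play_rows(
  increments=[
    [0,-9,10,0,0,0],
    [0,-9,10,0,0,0],
    [0,-9,10,0,0,0],
    [0,-9,11,0,0,0],
  ],
)

```text
time: 43.75
eef_pos: [472.2, -110.9, 111.6]
tcp_rot: [1.0, -0.009, -0.0, -0.0]
ft_force: [-0.5, -0.5, 0.2]
opening: 0.2
gripper_force: 0.2
```

>>> play_rows(
  increments=[
    [0,-5,10,0,0,0],
    [0,-5,10,0,0,0],
    [0,-5,9,0,0,0],
    [0,-2,4,0,0,0],
    [0,0,2,0,0,0],
    [0,0,2,0,0,0],
    [0,0,0,0,0,0],
  ],
)

```text
time: 44.45
eef_pos: [472.6, -94.9, 75.6]
tcp_rot: [1.0, -0.009, 0.0, 0.0]
ft_force: [0.5, -0.4, 0.4]
opening: 0.2
gripper_force: 0.0
```

>>> play_rows(
  increments=[
    [0,0,2,0,0,0],
    [0,0,2,0,0,0],
    [0,0,0,0,0,0],
    [0,0,0,0,0,0],
  ],
)

```text
time: 44.85
eef_pos: [472.9, -94.9, 72.0]
tcp_rot: [1.0, -0.009, 0.0, 0.0]
ft_force: [-1.5, 0.8, 4.6]
opening: -0.3
gripper_force: 2.3
```

>>> play_rows(
  increments=[
    [0,0,2,0,0,0],
    [0,0,1,0,0,0],
    [0,0,0,0,0,0],
    [0,0,0,0,0,0],
  ],
)

```text
time: 45.25
eef_pos: [473.0, -95.0, 71.8]
tcp_rot: [1.0, -0.009, 0.0, 0.0]
ft_force: [-12.3, 3.7, 30.8]
opening: -0.1
gripper_force: 15.1
```

>>> play_rows(
  increments=[
    [0,0,-40,0,0,0],
    [0,0,-38,0,0,0],
    [25,15,0,0,0,0],
    [25,14,0,0,0,0],
    [0,0,0,0,0,0],
    [0,0,0,0,0,0],
    [0,0,0,0,0,0],
    [0,0,0,0,0,0],
  ],
  jaw=85,
)

```text
time: 46.05
eef_pos: [521.0, -124.0, 146.0]
tcp_rot: [1.0, -0.009, -0.001, -0.0]
ft_force: [-0.3, 1.1, 0.7]
opening: 84.9
gripper_force: 0.0
```

>>> play_rows(
  increments=[
    [0,0,0,0,0,0],
    [0,0,0,0,0,0],
  ],
)

```text
time: 46.25
eef_pos: [521.7, -124.3, 146.5]
tcp_rot: [1.0, -0.009, -0.0, 0.0]
ft_force: [-0.1, -0.6, -0.3]
opening: 85.0
gripper_force: 0.0
```

```bash
cat >> h.py <<'E'
import pickle
def snap(name,P,half=45):
    s,p,R=pose();m=camera_model('wrist');im=capture('wrist')[:,:,::-1];cv2.imwrite(f'pics/{name}.png',im);pickle.dump((m,p,R),open(name+'.pkl','wb'))
    u,v=w2p(m,P);print('t',round(s['time'],1),p.round(1),'tilt',R[:2,2].round(4),'pix',u.round(1),v.round(1),'labels dummy')
    return m,im,u,v
def ascii(im,u,v,h=24,w=30,st=1):
    g=cv2.cvtColor(im,cv2.COLOR_BGR2GRAY);u,v=int(round(u)),int(round(v));c=g[v-h:v+h+1:st,u-w:u+w+1:st].astype(int)
    for r,l in zip(range(v-h,v+h+1,st),c): print(r,' '.join('%3d'%x for x in l))
E
python3 - <<'E'
from h import *
m,im,u,v=snap('lk1',(522.7,-124.1,78))
ascii(im,u,v,30,30,2)
E
```

```text
t 46.2 [ 521.7 -124.3  146.5] tilt [-0. -0.] pix 257.7 206.4 labels dummy
176 157 158 156 156 156 154 159 157 153 158 155 152 155 156 157 154 154 155 155 155 155 154 157 155 155 154 154 153 157 152 154
178 154 154 155 156 156 158 157 159 156 156 155 157 154 154 157 155 156 153 154 155 156 153 155 157 158 157 156 157 155 154 152
180 158 155 158 157 155 154 157 155 156 155 156 154 153 154 154 154 153 153 153 156 155 155 152 154 153 156 153 153 153 152 154
182 157 158 155 155 156 156 155 157 157 155 147 141 158 172 179 184 177 168 153 147 154 154 155 155 156 153 153 155 154 157 156
184 155 156 154 155 155 157 156 155 149 160 180 185 191 191 190 192 189 190 188 187 179 159 152 154 155 153 151 158 154 155 158
186 156 156 153 156 155 157 156 150 161 182 189 189 188 188 190 190 188 187 190 189 187 180 162 149 154 154 154 155 157 156 154
188 152 154 155 154 154 154 155 168 184 188 187 184 187 188 185 186 188 188 188 186 187 187 183 169 155 153 154 151 156 155 155
190 153 153 152 155 155 152 177 187 177 164 188 188 188 190 188 187 187 185 186 188 187 188 186 186 172 150 153 152 156 154 154
19
[... 2241 characters left out ...]
 100 100 101  91  91  96  96  98  93  94  91  96  98  91  92
228  96  97  91  94  93  95  95  92  92  91  93  94  90  94  86  51  88  91  92  92  95  96  97  96  90  91  94  92  91  94  94
230  93  96  96  95  91  94  89  92  88  91  95  93  94  93  79  46  85  95  96  94  91  95  93  93  93  94  94  95  95  92  94
232  97  97  94  92  90  90  94  93  94  96  91  91  93  93  80  40  83  89  95  92  93  96  97  94  95  92  94  95  93  95  90
234  96  92  93  97  95  95  96  94  94  93  94  97  92  95  93  70  86  93  91  96  91  95  93  95  97  95  95  89  93  93  90
236  97  97  93  94  91  93  93  91  93  95  94  89  93  90  96  93  96  91  96  94  96  93  92  94  93  93  95  94  97  94  94
```

```bash
cat >> h.py <<'E'
def plate(m,im,P,r=19.0,z=78):
    g=np.log(cv2.GaussianBlur(cv2.cvtColor(im,cv2.COLOR_BGR2GRAY),(0,0),.6).astype(np.float32)+1)
    th=np.linspace(0,2*np.pi,180,endpoint=False)
    def sc(x,y,rr):
        val=[]
        for k in (rr-1.5,rr+1.5):
            q=np.array([w2p(m,(x+k*np.cos(t),y+k*np.sin(t),z)) for t in th],np.float32)
            val.append(cv2.remap(g,q[:,0].reshape(-1,1),q[:,1].reshape(-1,1),1).ravel())
        return np.clip(val[0]-val[1],-.1,.25).mean()
    best=max(((sc(P[0]+a,P[1]+b,rr),P[0]+a,P[1]+b,rr) for a in np.arange(-5,5.1,1) for b in np.arange(-5,5.1,1) for rr in (r,)))
    best=max(((sc(best[1]+a,best[2]+b,rr),best[1]+a,best[2]+b,rr) for a in np.arange(-1,1.1,.25) for b in np.arange(-1,1.1,.25) for rr in (r-.5,r,r+.5)))
    return np.round(best,3)
E
python3 - <<'E'
from h import *
m,p,R=pickle.load(open('lk1.pkl','rb'));im=cv2.imread('pics/lk1.png')
print(plate(m,im,(522.7,-124.1)))
E
```

```text
[ 1.8700e-01  5.2420e+02 -1.2435e+02  1.8500e+01]
```

>>> play_rows(
  increments=[
    [0,0,0,0,0,-8.5],
    [0,0,0,0,0,-8.5],
    [0,0,0,0,0,-8.5],
    [0,0,0,0,0,-8.5],
    [0,0,0,0,0,-8.5],
    [0,0,0,0,0,-8.5],
    [0,0,0,0,0,-8.5],
    [0,0,0,0,0,-8.5],
  ],
)

```text
time: 47.1
eef_pos: [521.9, -124.5, 146.5]
tcp_rot: [0.832, 0.554, 0.0, 0.0]
ft_force: [0.4, 0.0, -0.9]
opening: 85.3
gripper_force: 0.0
```

>>> play_rows(
  increments=[
    [0,0,0,0,0,-8.5],
    [0,0,0,0,0,-8.5],
    [0,0,0,0,0,-8.5],
    [0,0,0,0,0,-8.5],
    [0,0,0,0,0,-8.5],
    [0,0,0,0,0,-8.5],
    [0,0,0,0,0,-8.5],
    [0,0,0,0,0,-8.5],
  ],
)

```text
time: 47.9
eef_pos: [521.9, -124.5, 146.5]
tcp_rot: [0.38, 0.925, 0.0, 0.0]
ft_force: [0.4, 1.3, -0.0]
opening: 85.2
gripper_force: 0.0
```

>>> play_rows(
  increments=[
    [0,0,0,0,0,-8.5],
    [0,0,0,0,0,-8.5],
    [0,0,0,0,0,-8.5],
    [0,0,0,0,0,-8.5],
    [0,0,0,0,0,-8.5],
    [0,0,0,0,0,0],
    [0,0,0,0,0,0],
    [0,0,0,0,0,0],
  ],
)

```text
time: 48.7
eef_pos: [521.9, -124.5, 146.5]
tcp_rot: [0.024, 1.0, -0.0, 0.0]
ft_force: [-0.1, -0.3, 0.0]
opening: 84.9
gripper_force: 0.0
```

```bash
python3 - <<'E'
from h import *
m,im,u,v=snap('lk2',(522.7,-124.1,78))
print(plate(m,im,(522.7,-124.1)))
ascii(im,u,v-5,16,16,1)
E
```

```text
t 48.7 [ 521.9 -124.5  146.5] tilt [ 0.0001 -0.    ] pix 259.3 209.5 labels dummy
[ 1.610e-01  5.212e+02 -1.241e+02  1.850e+01]
188  95 101  99 108 109 113 115 119 124 125 120 122 122 123 122 122 119 125 124 119 125 122 121 125 123 122 117 117 111 108 104 100 100
189 100 103 109 112 119 119 122 123 126 121 123 124 122 123 120 123 125 120 125 122 123 123 122 120 124 125 123 124 118 117 110 104 103
190 102 113 118 120 122 125 122 121 122 125 121 122 121 122 123 122 124 123 120 124 121 121 123 123 123 123 126 125 121 122 120 110 105
191 109 119 123 122 125 125 121 125 124 124 126 124 123 123 127 123 122 125 122 126 123 124 122 124 122 126 123 125 122 125 124 121 114
192 119 123 124 124 123 121 122 125 125 122 125 124 126 123 125 123 124 125 123 121 126 123 125 128 124 124 126 125 126 123 123 125 124
193 122 122 120 127 124 126 121 128 121 124 125 123 124 123 123 121 124 124 125 125 123 125 127 122 126 122 129 124 126 125 124 125 120
194 125 124 123 120 123 122 125 124 124 123 122 122 124 125 123 124 122 125 122 124 124 120 123 126 123 125 123 124 122 124 123 122 126
195 121 121 123 124 
[... 2815 characters left out ...]
 124 125 126 125 127
216 196 194 186 166 153 153 148 143 132 129 126 125 125 124 126 124 125 128 127 125 125 122 126 124 126 123 125 123 125 126 123 127 125
217 197 195 191 185 183 183 181 171 147 126 127 127 125 125 128 127 124 123 124 124 124 128 123 125 128 123 123 129 126 128 124 126 123
218 195 196 194 196 195 195 192 183 164 146 135 124 126 125 123 126 125 124 123 123 123 126 123 124 128 126 124 121 124 125 125 127 125
219 194 194 197 194 195 195 196 192 185 170 151 133 127 126 126 127 126 122 126 125 126 127 131 140 149 142 131 124 118 122 124 120 125
220 193 194 193 195 192 193 195 193 191 184 169 153 146 143 142 146 145 141 145 146 145 145 154 167 176 168 144 125 127 126 126 122 127
```

```bash
python3 - <<'E'
from h import *
m=pickle.load(open('w1.pkl','rb'))
a=p2w(m,722*.64,272*.64,56);b=p2w(m,793*.64,285*.64,56);print(a,b,(a+b)/2,np.degrees(np.arctan2(*(b-a)[1::-1])))
K=(a+b)/2
go((490,372,180,75),14)
go((490,372,180,0),14)
go((490,372,180,165-180+90),14)
E
```

```text
[487.18780186 354.33138364  56.        ] [497.66339568 412.92829687  56.        ] [492.42559877 383.62984025  56.        ] 79.86409109618384
t 48.8 p [ 521.9 -124.5  146.5] yaw 87.3 j6 -1.91 -> [490 372 180  75] 14 x row [np.float64(7.45), np.float64(34.82), np.float64(-2.39), 0, 0, np.float64(0.88)]
t 48.8 p [ 521.9 -124.5  146.5] yaw 87.3 j6 -1.91 -> [490 372 180   0] 14 x row [np.float64(28.63), np.float64(26.79), np.float64(-2.39), 0, 0, np.float64(6.24)]
t 48.8 p [ 521.9 -124.5  146.5] yaw 87.3 j6 -1.91 -> [490 372 180  75] 14 x row [np.float64(7.45), np.float64(34.82), np.float64(-2.39), 0, 0, np.float64(0.88)]
```

>>> play_rows(
  increments=[
    [7.4,34.8,-3,0,0,0.88],
    [7.4,34.8,-3,0,0,0.88],
    [7.4,34.8,0,0,0,0.88],
    [7.4,34.8,0,0,0,0.88],
    [7.4,34.8,0,0,0,0.88],
    [7.4,34.8,0,0,0,0.88],
    [7.4,34.8,0,0,0,0.88],
    [7.4,34.8,0,0,0,0.88],
  ],
)

```text
time: 49.55
eef_pos: [490.1, 159.6, 152.7]
tcp_rot: [0.085, 0.996, 0.0, 0.0]
ft_force: [0.8, 1.1, -0.1]
opening: 85.2
gripper_force: 0.0
```

>>> play_rows(
  increments=[
    [7.4,34.8,0,0,0,0.88],
    [7.4,34.8,0,0,0,0.88],
    [7.4,34.8,0,0,0,0.88],
    [7.4,34.8,0,0,0,0.88],
    [7.4,34.8,0,0,0,0.88],
    [7.4,34.8,0,0,0,0.88],
    [0,0,0,0,0,0],
  ],
)

```text
time: 50.25
eef_pos: [489.1, 375.3, 152.5]
tcp_rot: [0.129, 0.992, 0.001, 0.0]
ft_force: [0.3, -1.0, 0.3]
opening: 85.2
gripper_force: 0.0
```

>>> play_rows(
  increments=[
    [0,0,0,0,0,0],
    [0,0,0,0,0,0],
    [0,0,0,0,0,0],
  ],
)

```text
time: 50.55
eef_pos: [489.7, 370.4, 152.4]
tcp_rot: [0.13, 0.991, -0.0, -0.0]
ft_force: [0.3, 0.0, 0.2]
opening: 85.0
gripper_force: 0.0
```

```bash
python3 - <<'E'
from h import *
m,im,u,v=snap('k1',(492,382,56))
h=cv2.cvtColor(im,cv2.COLOR_BGR2HSV)
ascii(im,u,v,44,60,4)
E
```

```text
t 50.5 [489.7 370.4 152.4] tilt [-0.0002 -0.0004] pix 272.4 196.0 labels dummy
152 130 129  68  28  18  33  35  30  28  27  29  33  33  24  27  32  27  35  28  23  25  18  30 116 133 134 132 130 130 129 133
156 101  30  32  31  31  24  30  31  26  23  28  25  26  31  27  31  33  21  17  27  39  33  26  42 131 128 124 127 132 136 140
160  21  23  30  28  25  33  30  32  28  30  26  28  33  22  22  17  26  26  24  29  30  19  32  25 107 135 154 137 135 134 153
164  38  32  24  24  31  30  21  33  29  32   9  31  25  24  25  38  26  29  24  29  31  19  28  27  35 138 185 193 158 142 189
168  36  33  29  30  31  22  24  30  32  21  15  24 102 114 127 128 125 129 110  31  31  34  31  18  28 133 206 202 202 198 198
172  47  47  53  49  36  28  30  25  30  26  30  29 135 144 141 146 143 139 141  37  30  25  29  46  56  49 190 197 199 202 199
176  43  55  46  54  47  48  37  20  29  27  23  23 141 151 150 148 152 150 151  37  31  20  26  52  54  34 140 199 199 194 196
180  48  49  42  48  56  48  48  33  23  15  32  29 140 149 151 153 153 152 152  49  47  29  38  44  45  44  42 188 199 197 1
[... 1222 characters left out ...]
  50  48  47  42  44  39  31  33  34  76 175 196 195 197 193
224 212 213 204  44  22  44  45  42  43  50  46  47  49  48  45  45  43  46  49  22  31  22  28  76 172 193 192 193 192 193 194
228 209 205 204 174  26  36  44  45  49  44  45  46  47  45  39  41  49  37  24  18  34  68 170 188 189 191 192 195 200 204 200
232 201 200 197 198 102  23  44  38  45  48  51  48  45  46  47  43  30  25  29  57 161 196 200 202 208 207 207 204 203 204 205
236 196 193 194 191 185  47  19  42  49  46  50  45  45  39  28  30  26  53 166 204 206 208 206 204 203 204 203 204 205 207 207
240 190 189 191 192 193 169  35  22  47  46  51  45  36  14  22  56 167 204 205 200 203 203 203 205 205 205 204 203 201 199 200
```

```bash
cat >> h.py <<'E'
def wing(m,im,R,rows,cols):
    "threshold edges along rows (ends) -> world pts at z=56"
    g=cv2.cvtColor(im,cv2.COLOR_BGR2GRAY).astype(float)
    def cross(line,lo,hi,t):
        k=np.where((line[lo:hi-1]<t)!=(line[lo+1:hi]<t))[0]+lo
        return [i+(t-line[i])/(line[i+1]-line[i]) for i in k]
    return [cross(g[r],cols[0],cols[1],95) for r in rows],cross
E
python3 - <<'E'
from h import *
m,p,R=pickle.load(open('k1.pkl','rb'));im=cv2.imread('pics/k1.png')
o,cross=wing(m,im,R,range(186,202,2),(222,312));
for r,x in zip(range(186,202,2),o):print(r,np.round(x,1))
g=cv2.cvtColor(im,cv2.COLOR_BGR2GRAY).astype(float)
for c in (244,250,300,305): print(c,np.round(cross(g[:,c],160,215,95),1), g[180:206,c].astype(int))
E
```

```text
186 [238.9 308.3]
188 [238.2 309.5]
190 [237.6 310.7]
192 [237.1]
194 [237.]
196 [237.2]
198 [237.4]
200 [237.8 310.1]
244 [184.  201.5] [ 23  26  34  50  94 128 137 141 142 142 142 147 147 154 153 153 150 151
 151 149 142 114  73  48  50  50]
250 [184.2 201.3] [ 24  31  23  48  89 126 141 139 143 140 142 145 151 150 155 155 152 150
 148 152 139 105  68  52  45  51]
300 [183. 201.] [ 38  50  58  96 126 139 143 140 137 140 145 179 211 224 225 223 222 224
 222 208 160  92  53  45  49  44]
305 [183.1 200.9] [ 52  50  55  93 123 138 141 140 140 156 185 208 220 224 222 222 222 224
 224 205 159  86  49  49  49  53]
```

>>> play_rows(
  increments=[
    [0,0,0,0,0,8.2],
    [0,0,0,0,0,8.2],
    [0,0,0,0,0,8.2],
    [0,0,0,0,0,8.2],
    [0,0,0,0,0,8.2],
    [0,0,0,0,0,8.2],
    [0,0,0,0,0,8.2],
    [0,0,0,0,0,8.2],
  ],
)

```text
time: 51.4
eef_pos: [489.9, 370.6, 152.6]
tcp_rot: [0.649, 0.761, 0.0, 0.0]
ft_force: [0.0, 0.5, -0.5]
opening: 85.1
gripper_force: 0.0
```

>>> play_rows(
  increments=[
    [0,0,0,0,0,8.2],
    [0,0,0,0,0,8.2],
    [0,0,0,0,0,8],
    [0,0,0,0,0,0],
    [0,0,0,0,0,0],
    [0,0,0,0,0,0],
  ],
)

```text
time: 52.0
eef_pos: [489.7, 371.2, 152.6]
tcp_rot: [0.792, 0.611, 0.0, 0.0]
ft_force: [0.1, 1.2, -0.6]
opening: 84.8
gripper_force: 0.0
```

```bash
python3 - <<'E'
from h import *
m,p,R=pickle.load(open('k1.pkl','rb'))
yaw=np.degrees(np.arctan2(R[1,1],R[0,1]));c=p2w(m,274.3,195.7,56);print('yaw',yaw,'centre',c)
a=p2w(m,240,201.5,56);b=p2w(m,305,200.9,56);print('wing dir',np.degrees(np.arctan2(*(b-a)[1::-1])))
print('len',np.linalg.norm(p2w(m,237.1,195.7,56)-p2w(m,311.5,195.7,56)))
m,im,u,v=snap('k2',c)
ascii(im,u,v,52,40,4)
E
```

```text
yaw 75.03792785777273 centre [492.13998666 383.65872592  56.        ]
wing dir 75.619757455855
len 64.65221467408007
t 52.0 [489.7 371.2 152.6] tilt [0.0001 0.    ] pix 257.7 182.1 labels dummy
130 208 205 201 200 197 192  79  44  41  50  53  50  53  46  48  47  55  46  53  51  35
134 189 207 201 198 110  46  37  50  49  49  52  51  50  51  54  53  52  51  58  52  52
138 138 136 127  47  45  43  49  42  29  32  45  54  51  52  50  51  56  50  51  53  58
142 130  69  33  31  35  45  52  48  37 120 127 116  53  55  53  53  48  48  53  48  56
146  29  35  24  29  32  28  33  30  46 205 211 202  52  49  49  50  57  44  50  50  48
150  23  33  24  30  26  27  27  31  54 217 224 216  47  48  51  48  49  47  52  52  46
154  30  27  29  28  26  23  36  35  50 217 222 217  59  64  49  52  49  53  53  49  50
158  23  23  28  30  30  26  31 136 141 217 223 216 141 137  47  49  54  47  47  48  45
162  23  33  29  25  24  29  40 147 147 165 222 219 200 202  52  50  51  49  54  49  48
166  34  25  31  30  31  33  38 154 152 149 185 219 229 217  33  29  32  25  30  36  20
170  22  26  28  30  34  3
[... 769 characters left out ...]
 137  75  25  34  26  31  35  31  35 140 149 150  45  48  48  50  48  45  39  40  46
210 133 129  32  22  29  26  27  32  46 136 150 150  49  42  45  44  46  38  47  46  46
214 132 131 108  19  29  18  32  45  43 133 147 149  51  43  43  45  44  40  40  39  29
218 130 134 128  62  24  25  44  41  46  46  38  41  43  42  37  48  43  29  30  23  33
222 132 131 131 146  40  31  45  41  44  40  43  44  41  42  47  44  25  21  37  99 189
226 125 130 186 196 171  40  33  46  45  39  45  41  38  37  33  26  40  75 177 206 206
230 132 189 201 196 197 101  30  45  46  46  40  43  28  32  30  73 177 197 200 200 208
234 190 195 198 196 193 195  44  33  43  41  26  25  36  70 183 195 197 195 197 196 210
```

```bash
python3 - <<'E'
from h import *
m,p,R=pickle.load(open('k2.pkl','rb'));im=cv2.imread('pics/k2.png')
yaw=np.degrees(np.arctan2(R[1,1],R[0,1]));print(yaw)
_,cross=wing(m,im,R,[],(0,0));g=cv2.cvtColor(im,cv2.COLOR_BGR2GRAY).astype(float)
for c in (255,257,259,261): print(c,np.round(cross(g[:,c],130,228,95),1),g[138:150,c].astype(int))
for r in (148,152,196,204,212): print(r,np.round(cross(g[r],245,272,95 if r>180 else 130),1))
far=p2w(m,258,216,56);near=p2w(m,258,144,56);print(far,near,(far+near)/2,np.linalg.norm(far-near))
E
```

```text
-14.744401102714669
255 [141.2 215.8] [ 26  29  51  89 120 138 157 187 207 220 223 222]
257 [141.  216.1] [ 36  33  57  94 127 139 162 187 208 218 222 223]
259 [140.8 216. ] [ 49  51  64 104 127 138 161 192 213 224 225 228]
261 [141.1 216. ] [ 47  51  61  91 125 142 161 190 213 222 226 227]
148 [251.3 264. ]
152 [251.4 264. ]
196 [252.4 264.5]
204 [252.6 264.5]
212 [252.8 264.5]
[484.35212536 353.21501839  56.        ] [500.63793613 415.0052978   56.        ] [492.49503075 384.11015809  56.        ] 63.900440237360016
```

>>> play_rows(
  increments=[
    [12.7,-0.7,20,0,0,0],
    [0,0,30,0,0,0],
    [0,0,30,0,0,0],
    [0,0,20,0,0,0],
    [0,0,0,0,0,0],
    [0,0,0,0,0,0],
    [0,0,0,0,0,0],
    [0,0,0,0,0,0],
  ],
  jaw=40,
)

```text
time: 52.85
eef_pos: [493.4, 384.7, 54.5]
tcp_rot: [0.793, 0.61, 0.002, 0.0]
ft_force: [0.8, -0.2, -0.4]
opening: 40.3
gripper_force: 0.0
```

```bash
python3 - <<'E'
from h import *
go((492.3,383.7,37,-14.4),1)
E
```

```text
t 52.9 p [493.4 384.7  54.5] yaw -14.9 j6 0.8 -> [492.3 383.7  37.  -14.4] 1 x row [np.float64(-1.26), np.float64(-0.78), np.float64(17.47), 0, 0, np.float64(-0.46)]
```

>>> play_rows(
  increments=[
    [-1,-0.8,8.7,0,0,-0.4],
    [0,0,8.7,0,0,0],
    [0,0,0,0,0,0],
    [0,0,0,0,0,0],
    [0,0,0,0,0,0],
    [0,0,0,0,0,0],
  ],
)

```text
time: 53.45
eef_pos: [491.3, 383.3, 35.3]
tcp_rot: [0.791, 0.612, 0.0, 0.0]
ft_force: [-0.4, -1.0, 0.7]
opening: 40.0
gripper_force: 0.0
```

>>> play_rows(
  increments=[
    [0,0,0,0,0,0],
    [0,0,0,0,0,0],
    [0,0,0,0,0,0],
    [0,0,0,0,0,0],
    [0,0,0,0,0,0],
    [0,0,0,0,0,0],
  ],
  jaw=2,
  squeeze=60,
)

```text
time: 54.05
eef_pos: [491.3, 383.3, 35.3]
tcp_rot: [0.791, 0.612, 0.0, 0.0]
ft_force: [0.1, 0.2, 1.6]
opening: 8.9
gripper_force: 61.3
```

```bash
python3 - <<'E'
from h import *
go((522.7,-124.8,165,-5.5),14,start=(491.3,383.3,165,-14.4))
E
```

```text
t 54.0 p [491.3 383.3 165. ] yaw -14.4 j6 0.79 -> [ 522.7 -124.8  165.    -5.5] 14 x row [np.float64(-35.35), np.float64(8.68), np.float64(-0.0), 0, 0, -0.64]
```

>>> play_rows(
  increments=[
    [0,0,-15,0,0,0],
    [0,0,-25,0,0,0],
    [0,0,-30,0,0,0],
    [0,0,-30,0,0,0],
    [0,0,-30,0,0,0],
    [0,0,0,0,0,0],
    [0,0,0,0,0,0],
    [0,0,0,0,0,0],
  ],
)

```text
time: 54.85
eef_pos: [490.1, 382.6, 163.6]
tcp_rot: [0.791, 0.612, -0.001, -0.0]
ft_force: [-0.8, -0.0, -2.1]
opening: 8.5
gripper_force: 61.1
```

>>> play_rows(
  increments=[
    [-20,5,0,0,0,-0.64],
    [-35.4,8.7,0,0,0,-0.64],
    [-35.4,8.7,0,0,0,-0.64],
    [-35.4,8.7,0,0,0,-0.64],
    [-35.4,8.7,0,0,0,-0.64],
    [-35.4,8.7,0,0,0,-0.64],
    [-35.4,8.7,0,0,0,-0.64],
    [-35.4,8.7,0,0,0,-0.64],
  ],
)

```text
time: 55.65
eef_pos: [497.9, 106.2, 163.2]
tcp_rot: [0.762, 0.647, -0.001, -0.001]
ft_force: [1.2, 0.3, -2.6]
opening: 8.1
gripper_force: 61.1
```

>>> play_rows(
  increments=[
    [-35.4,8.7,0,0,0,-0.64],
    [-35.4,8.7,0,0,0,-0.64],
    [-35.4,8.7,0,0,0,-0.64],
    [-35.4,8.7,0,0,0,-0.64],
    [-35.4,8.7,0,0,0,-0.64],
    [-30,8.7,0,0,0,-0.64],
    [-20,0,0,0,0,-0.64],
    [0,0,0,0,0,0],
  ],
)

```text
time: 56.45
eef_pos: [519.8, -126.4, 163.1]
tcp_rot: [0.738, 0.675, -0.001, -0.001]
ft_force: [-0.1, 1.0, -1.8]
opening: 8.7
gripper_force: 61.1
```

>>> play_rows(
  increments=[
    [0,0,0,0,0,0],
    [0,0,0,0,0,0],
    [0,0,0,0,0,0],
  ],
)

```text
time: 56.75
eef_pos: [520.9, -123.2, 164.6]
tcp_rot: [0.736, 0.677, -0.0, -0.0]
ft_force: [0.2, 0.9, -1.6]
opening: 8.7
gripper_force: 61.1
```

```bash
python3 - <<'E'
from h import *
go((522.7,-124.8,135,-5.5),2)
# spindle angle from lk1/lk2: orientation of darker 10mm square at z=91
for n in ('lk1','lk2'):
    m,p,R=pickle.load(open(n+'.pkl','rb'));im=cv2.imread(f'pics/{n}.png');g=cv2.GaussianBlur(cv2.cvtColor(im,cv2.COLOR_BGR2GRAY),(0,0),.8).astype(np.float32)
    bi={'lk1':1.5,'lk2':-1.5}[n]
    def samp(pts):
        q=np.array([w2p(m,P) for P in pts],np.float32);return cv2.remap(g,q[:,:1],q[:,1:],1).mean()
    res=[]
    gr=np.linspace(-3,3,7);e=np.linspace(-4,4,9)
    for ang in range(-40,41,4):
      a=np.radians(ang);c,s=np.cos(a),np.sin(a)
      for dx in np.arange(-2,2.1,1):
        for dy in np.arange(-2,2.1,1):
          o=(522.7+bi+dx,-124.2+dy);ins=[];out=[]
          for k in e:
            for sg in (-1,1):
              for (x,y),L in (((k,sg*4),ins),((sg*4,k),ins),((k,sg*6.2),out),((sg*6.2,k),out)):
                L.append((o[0]+x*c-y*s,o[1]+x*s+y*c,91))
          res.append((samp(out)-samp(ins),ang,dx,dy))
    res.sort(reverse=True);print(n,[tuple(np.round(r,1)) for r in res[:6]])
E
```

```text
t 56.8 p [ 520.9 -123.2  164.6] yaw -4.8 j6 -0.3 -> [ 522.7 -124.8  135.    -5.5] 2 x row [np.float64(-0.72), np.float64(0.98), np.float64(14.81), 0, 0, np.float64(0.35)]
lk1 [(np.float64(0.3), np.float64(4.0), np.float64(2.0), np.float64(2.0)), (np.float64(0.3), np.float64(0.0), np.float64(2.0), np.float64(2.0)), (np.float64(0.2), np.float64(8.0), np.float64(2.0), np.float64(2.0)), (np.float64(0.2), np.float64(-4.0), np.float64(2.0), np.float64(2.0)), (np.float64(0.1), np.float64(12.0), np.float64(2.0), np.float64(2.0)), (np.float64(0.1), np.float64(16.0), np.float64(2.0), np.float64(2.0))]
lk2 [(np.float64(15.5), np.float64(8.0), np.float64(0.0), np.float64(-1.0)), (np.float64(15.4), np.float64(12.0), np.float64(0.0), np.float64(-1.0)), (np.float64(15.3), np.float64(16.0), np.float64(0.0), np.float64(-1.0)), (np.float64(15.3), np.float64(28.0), np.float64(1.0), np.float64(-1.0)), (np.float64(15.3), np.float64(24.0), np.float64(1.0), np.float64(-1.0)), (np.float64(15.2), np.float64(32.0), np.float64(1.0), np.float64(-1.0))]
```

>>> play_rows(
  increments=[
    [-1.5,2,12,0,0,0.4],
    [0,0,12,0,0,0],
    [0,0,10,0,0,0],
    [0,0,0,0,0,0],
    [0,0,0,0,0,0],
    [0,0,0,0,0,0],
    [0,0,0,0,0,0],
  ],
)

```text
time: 57.45
eef_pos: [523.4, -126.2, 131.7]
tcp_rot: [0.739, 0.674, 0.0, 0.001]
ft_force: [0.4, -0.0, -1.6]
opening: 8.6
gripper_force: 61.1
```

```bash
python3 - <<'E'
from h import *
go((522.7,-124.8,123,-5.5),1)
E
```

```text
t 57.5 p [ 523.4 -126.2  131.7] yaw -5.3 j6 -0.29 -> [ 522.7 -124.8  123.    -5.5] 1 x row [np.float64(1.37), np.float64(-0.87), np.float64(8.7), 0, 0, np.float64(0.23)]
```

>>> play_rows(
  increments=[
    [1.4,-0.8,4,0,0,0.2],
    [0,0,3,0,0,0],
    [0,0,0,0,0,0],
    [0,0,0,0,0,0],
    [0,0,0,0,0,0],
  ],
)

```text
time: 57.95
eef_pos: [522.4, -124.6, 124.1]
tcp_rot: [0.74, 0.673, 0.0, 0.0]
ft_force: [0.1, -0.2, -0.6]
opening: 8.4
gripper_force: 61.1
```

>>> play_rows(
  increments=[
    [0,0,2,0,0,0],
    [0,0,2,0,0,0],
    [0,0,0,0,0,0],
    [0,0,0,0,0,0],
  ],
)

```text
time: 58.35
eef_pos: [522.2, -124.5, 119.9]
tcp_rot: [0.74, 0.673, -0.0, -0.0]
ft_force: [0.6, -0.4, -1.1]
opening: 8.9
gripper_force: 61.1
```

>>> play_rows(
  increments=[
    [0,0,2,0,0,0],
    [0,0,1,0,0,0],
    [0,0,0,0,0,0],
    [0,0,0,0,0,0],
  ],
)

```text
time: 58.75
eef_pos: [522.3, -124.6, 117.1]
tcp_rot: [0.74, 0.673, 0.0, 0.0]
ft_force: [0.7, -0.4, -0.7]
opening: 8.7
gripper_force: 61.1
```

>>> play_rows(
  increments=[
    [0,0,2,0,0,0],
    [0,0,0,0,0,0],
    [0,0,0,0,0,0],
  ],
)

```text
time: 59.05
eef_pos: [522.3, -124.6, 115.0]
tcp_rot: [0.74, 0.673, 0.0, 0.0]
ft_force: [0.5, 0.2, -2.3]
opening: 8.7
gripper_force: 61.1
```

>>> play_rows(
  increments=[
    [0,0,3,0,0,0],
    [0,0,3,0,0,0],
    [0,0,2,0,0,0],
    [0,0,0,0,0,0],
    [0,0,0,0,0,0],
  ],
)

```text
time: 59.55
eef_pos: [522.4, -124.5, 107.0]
tcp_rot: [0.74, 0.673, 0.0, -0.0]
ft_force: [1.0, 0.5, -1.2]
opening: 8.6
gripper_force: 61.1
```

>>> play_rows(
  increments=[
    [0,0,1,0,0,0],
    [0,0,1,0,0,0],
    [0,0,0,0,0,0],
    [0,0,0,0,0,0],
  ],
)

```text
time: 59.95
eef_pos: [522.5, -124.6, 106.1]
tcp_rot: [0.74, 0.673, 0.0, 0.0]
ft_force: [-3.4, 1.0, 6.1]
opening: 8.6
gripper_force: 62.2
```

>>> play_rows(
  increments=[
    [0,-0.06,0,0,0,6],
    [0,-0.06,0,0,0,6],
    [0,-0.06,0,0,0,6],
    [0,-0.06,0,0,0,6],
    [0,-0.06,0,0,0,6],
    [0,-0.06,0,0,0,6],
    [0,-0.06,0,0,0,6],
    [0,0,0,0,0,0],
  ],
)

```text
time: 60.75
eef_pos: [522.8, -124.5, 106.2]
tcp_rot: [0.932, 0.362, 0.001, 0.0]
ft_force: [-0.6, 1.7, 5.3]
opening: 9.0
gripper_force: 62.0
```

```bash
python3 - <<'E'
from h import *
s,p,R=pose();print(p,np.degrees(np.arctan2(R[1,1],R[0,1])),s['ft_force'].round(1),s['moment'].round(2),s['opening'],s['joint_positions'].round(2))
E
```

```text
[ 522.7616993  -124.46421956  106.1692319 ] -47.51688845106168 [-0.6  1.7  5.3] [ 0.35 -0.07  0.05] 8.962995878791174 [-0.38  0.14  1.87  0.    1.13  0.45]
```

>>> play_rows(
  increments=[
    [0,-0.06,0,0,0,6],
    [0,-0.06,0,0,0,6],
    [0,-0.06,0,0,0,6],
    [0,-0.06,0,0,0,6],
    [0,-0.06,0,0,0,6],
    [0,-0.06,0,0,0,6],
    [0,-0.06,0,0,0,6],
    [0,0,0,0,0,0],
  ],
)

```text
time: 61.55
eef_pos: [522.6, -124.0, 106.1]
tcp_rot: [1.0, 0.005, 0.001, 0.0]
ft_force: [1.0, 1.9, 5.0]
opening: 8.6
gripper_force: 62.1
```

```bash
python3 - <<'E'
from h import *
s,p,R=pose();print(p,np.degrees(np.arctan2(R[1,1],R[0,1])),s['ft_force'].round(1),s['moment'].round(2),s['opening'])
E
```

```text
[ 522.62716878 -123.98133203  106.13029425] -89.450825001885 [1.  1.9 5. ] [ 0.41 -0.08  0.1 ] 8.594657646801553
```

>>> play_rows(
  increments=[
    [0,0,0,0,0,4],
    [0,0,0,0,0,4],
    [0,0,0,0,0,0],
    [0,0,0,0,0,0],
  ],
)

```text
time: 61.95
eef_pos: [522.6, -123.9, 106.2]
tcp_rot: [0.998, -0.064, 0.001, -0.0]
ft_force: [0.5, 1.6, 5.6]
opening: 8.6
gripper_force: 62.1
```

```bash
python3 - <<'E'
from h import *
s,p,R=pose();print(p,np.degrees(np.arctan2(R[1,1],R[0,1])),s['ft_force'].round(1),s['moment'].round(2),s['opening'])
E
```

```text
[ 522.64626444 -123.91290315  106.15669881] -97.28984603122754 [0.5 1.6 5.6] [ 0.47 -0.09  0.06] 8.607770547497235
```

>>> play_rows(
  increments=[
    [0,0,0,0,0,4],
    [0,0,0,0,0,0],
    [0,0,0,0,0,0],
  ],
)

```text
time: 62.25
eef_pos: [522.6, -123.9, 106.1]
tcp_rot: [0.995, -0.098, 0.001, -0.0]
ft_force: [0.6, 2.4, 5.2]
opening: 8.5
gripper_force: 62.1
```

```bash
python3 - <<'E'
from h import *
s,p,R=pose();print(p,np.degrees(np.arctan2(R[1,1],R[0,1])),s['ft_force'].round(1),s['moment'].round(2),s['opening'])
E
```

```text
[ 522.64001432 -123.86626593  106.13312178] -101.2903278874069 [0.6 2.4 5.2] [ 0.54 -0.09  0.09] 8.493415388631513
```

>>> play_rows(
  increments=[
    [0,0,0,0,0,4],
    [0,0,0,0,0,0],
    [0,0,0,0,0,0],
  ],
)

```text
time: 62.55
eef_pos: [522.7, -123.8, 106.2]
tcp_rot: [0.991, -0.133, 0.001, -0.0]
ft_force: [0.6, 2.1, 5.7]
opening: 8.9
gripper_force: 62.1
```

```bash
python3 - <<'E'
from h import *
s,p,R=pose();print(p,np.degrees(np.arctan2(R[1,1],R[0,1])),s['ft_force'].round(1),s['moment'].round(2),s['opening'])
E
```

```text
[ 522.67959754 -123.82017278  106.16508677] -105.29192649882923 [0.6 2.1 5.7] [ 0.51 -0.17  0.05] 8.9049842724123
```

>>> play_rows(
  increments=[
    [0,0,0,0,0,3],
    [0,0,0,0,0,0],
    [0,0,0,0,0,0],
  ],
)

```text
time: 62.85
eef_pos: [522.7, -123.8, 106.1]
tcp_rot: [0.987, -0.159, 0.001, -0.0]
ft_force: [0.9, 3.4, 6.2]
opening: 8.8
gripper_force: 62.1
```

```bash
python3 - <<'E'
from h import *
s,p,R=pose();print(p,np.degrees(np.arctan2(R[1,1],R[0,1])),s['ft_force'].round(1),s['moment'].round(2),s['opening'],s['tau'].round(2))
E
```

```text
[ 522.67799942 -123.79132438  106.14465284] -108.28815315552701 [0.9 3.4 6.2] [ 0.54 -0.18  0.1 ] 8.79759850837239 [ -1.65 -38.76 -32.49  -0.91  -0.13   0.09]
```

>>> play_rows(
  increments=[
    [0,0,0,0,0,3],
    [0,0,0,0,0,0],
    [0,0,0,0,0,0],
  ],
)

```text
time: 63.15
eef_pos: [522.7, -123.7, 106.1]
tcp_rot: [0.983, -0.185, 0.001, -0.0]
ft_force: [0.1, 3.1, 6.3]
opening: 8.6
gripper_force: 62.1
```

```bash
python3 - <<'E'
from h import *
s,p,R=pose();print(p,np.degrees(np.arctan2(R[1,1],R[0,1])),s['ft_force'].round(1),s['moment'].round(2),s['opening'],s['tau'].round(2))
E
```

```text
[ 522.7047317  -123.73177058  106.13149987] -111.28730575524683 [0.1 3.1 6.3] [ 0.55 -0.14  0.06] 8.565067377367903 [ -1.72 -38.76 -32.49  -0.95  -0.13   0.09]
```

>>> play_rows(
  increments=[
    [0,0,0,0,0,3],
    [0,0,0,0,0,0],
    [0,0,0,0,0,0],
  ],
)

```text
time: 63.45
eef_pos: [522.7, -123.8, 106.2]
tcp_rot: [0.978, -0.21, 0.001, -0.0]
ft_force: [0.9, 2.6, 5.5]
opening: 8.6
gripper_force: 62.1
```

```bash
cat >> h.py <<'E'
def st():
    s,p,R=pose();print(round(s['time'],1),p.round(1),'yaw',np.degrees(np.arctan2(R[1,1],R[0,1])).round(2),s['ft_force'].round(1),s['moment'].round(2),round(s['opening'],1),'tau6',s['tau'][5].round(3))
E
python3 -c "
from h import *
st()"
```

```text
63.5 [ 522.7 -123.8  106.2] yaw -114.29 [0.9 2.6 5.5] [ 0.57 -0.16  0.04] 8.6 tau6 0.102
```

>>> play_rows(
  increments=[
    [0,0,0,0,0,3],
    [0,0,0,0,0,0],
    [0,0,0,0,0,0],
  ],
)

```text
time: 63.75
eef_pos: [522.7, -123.7, 106.1]
tcp_rot: [0.972, -0.236, 0.001, -0.0]
ft_force: [1.0, 3.2, 5.8]
opening: 8.4
gripper_force: 62.1
```

```bash
python3 -c "
from h import *
st()"
```

```text
63.8 [ 522.7 -123.7  106.1] yaw -117.27 [1.  3.2 5.8] [ 0.55 -0.21  0.13] 8.4 tau6 0.172
```

>>> play_rows(
  increments=[
    [0,0,0,0,0,3],
    [0,0,0,0,0,0],
    [0,0,0,0,0,0],
  ],
)

```text
time: 64.05
eef_pos: [522.8, -123.7, 106.1]
tcp_rot: [0.965, -0.261, 0.001, -0.0]
ft_force: [1.8, 2.4, 5.7]
opening: 8.6
gripper_force: 62.1
```

```bash
python3 - <<'E'
from h import *
st()
m,im,u,v=snap('kt',(522.7,-124.2,127))
g=cv2.cvtColor(im,cv2.COLOR_BGR2GRAY)
ascii(im,u,v-10,40,60,4)
E
```

```text
64.0 [ 522.8 -123.7  106.1] yaw -120.27 [1.8 2.4 5.7] [ 0.59 -0.23  0.11] 8.6 tau6 0.193
t 64.0 [ 522.8 -123.7  106.1] tilt [0.0021 0.0003] pix 258.5 273.9 labels dummy
224 158 152 154 115 107 129 103  99 108 122 138 139 142 202 215 212 215 205 139 137 140 123 112  98  99  98  96 120 133 149 155
228 106 102  97 101 100  97 100 100 108 124 140 140 140 201 214 210 216 205 136 137 136 126 118  92  98  98  96  97  94  97 104
232 100 101 100 100  96 100  97  96 110 130 144 144 145 183 161 202 158 186 142 145 143 126 105  96  99  94 100  94  99  96  96
236 100  94  99  97  99  99  97  98 100 123 146 143 142 138 139 142 145 138 143 145 145 127  99 100  99  96 100  95  98  91  94
240  98  97  99  98  96 100  96  83  46 109 125 112 108 137 143 140 144 140  96 117 114 117  96  98 102  97  96  97  97  92  97
244  97  97 100  95  97  95  96  72  97 100 117 114 103 138 143 142 144 142  91 115 113 111  95  94  98  99  99  96  93  96  99
248  99 100  96  93  95  99  99  83  41  41 113 115 100 138 143 142 144 141  84 117 114  50  46  74 100 102  92  93  94  96  95
252  98  98  96  95  96  97  97  34
[... 1056 characters left out ...]
 145 134  37  33  37  29  29  39  38  34  42  92  97  99  92
288 200 185 124  44  36  34  36  29  38  34  38  39  31 117 143 144 141 134  33  31  40  34  38  30  33  33  35  41  58  86  94
292  30  38  33  31  33  36  35  41  43  32  34  29  34 108 144 146 144 130  32  35  32  35  39  27  34  34  34  34  34  39  39
296  34  39  38  39  36  36  34  34  33  28  28  27  39 115 144 141 144 139  41  39  39  33  29  27  40  26  32  36  42  36  37
300  43  37  38  38  37  39  37  40  43  33  39  29  38 127 146 145 144 139  29  30  36  34  31  35  31  35  31  30  36  38  35
304  39  26  33  34  38  42  40  37  34  37  30  28  38 130 143 143 144 140  35  34  34  27  37  37  42  40  40  33  37  33  39
```

```bash
python3 - <<'E'
from h import *
m,p,R=pickle.load(open('kt.pkl','rb'));im=cv2.imread('pics/kt.png');g=cv2.cvtColor(im,cv2.COLOR_BGR2GRAY).astype(float)
_,cross=wing(m,im,R,[],(0,0));L=[];Rr=[]
for r in range(226,312,6):
    a=cross(g[r],240,262+6,125);b=cross(g[r],272,290,125);print(r,np.round(cross(g[r],240,300,125),1), g[r,244:300:2].astype(int) if r in(226,232,238,250) else '')
ym=np.degrees(np.arctan2(R[1,1],R[0,1]));print(ym)
E
```

```text
226 [281.9] [137 139 170 202 211 213 213 213 212 216 216 205 175 137 138 138 136 138
 136 124 121 115  98  95  97  96  94  97]
232 [282.5] [143 145 164 183 164 161 205 202 180 158 162 186 159 142 144 145 143 143
 140 126 119 105  95  96  97  99  97  94]
238 [248.3 268.2 277.5 282. ] [123 119 121 136 144 142 142 138 143 143 145 140 128 113 120 122 121 128
 139 125 110  97  94  99  98  95  99 100]
244 [248.8 267.7 279.7 281.2] 
250 [248.8 267.6] [113  95 101 139 140 142 143 143 144 142 144 142 119  75 111 114 114 117
 104  47  43  40  35  41  72  97  95  97]
256 [249.9 266.8] 
262 [250.  266.9] 
268 [250.3 266.4] 
274 [250.5 266.4] 
280 [250.5 266.3] 
286 [250.5 266.4] 
292 [250.7 266.2] 
298 [250.3 266.4] 
304 [249.8 266.9] 
310 [249.8 267. ] 
-120.27379213395037
```

>>> play_rows(
  increments=[
    [0,0,0,0,0,3],
    [0,0,0,0,0,0],
    [0,0,0,0,0,0],
  ],
)

```text
time: 64.4
eef_pos: [522.8, -123.7, 106.1]
tcp_rot: [0.958, -0.286, 0.001, -0.0]
ft_force: [1.8, 3.9, 5.5]
opening: 8.4
gripper_force: 62.0
```

```bash
python3 -c "
from h import *
st()"
```

```text
64.4 [ 522.8 -123.7  106.1] yaw -123.28 [1.8 3.9 5.5] [ 0.57 -0.25  0.15] 8.4 tau6 0.134
```

>>> play_rows(
  increments=[
    [0,0,0,0,0,3],
    [0,0,0,0,0,0],
    [0,0,0,0,0,0],
  ],
)

```text
time: 64.7
eef_pos: [522.9, -123.7, 106.2]
tcp_rot: [0.95, -0.311, 0.001, -0.001]
ft_force: [1.2, 3.7, 5.5]
opening: 8.9
gripper_force: 62.1
```

```bash
python3 -c "
from h import *
st()"
```

```text
64.7 [ 522.9 -123.7  106.2] yaw -126.29 [1.2 3.7 5.5] [ 0.7  -0.34  0.04] 8.9 tau6 0.052
```

>>> play_rows(
  increments=[
    [0,0,0,0,0,3],
    [0,0,0,0,0,0],
    [0,0,0,0,0,0],
  ],
)

```text
time: 65.0
eef_pos: [522.8, -123.7, 106.1]
tcp_rot: [0.942, -0.336, 0.001, -0.001]
ft_force: [1.4, 4.8, 5.8]
opening: 8.3
gripper_force: 62.1
```

```bash
python3 -c "
from h import *
st()"
```

```text
65.0 [ 522.8 -123.7  106.1] yaw -129.28 [1.4 4.8 5.8] [ 0.67 -0.26  0.06] 8.3 tau6 0.117
```

```bash
python3 - <<'E'
from h import *
m,im,u,v=snap('kt2',(522.7,-124.2,127))
g0=cv2.cvtColor(cv2.imread('pics/kt.png'),cv2.COLOR_BGR2GRAY);g=cv2.cvtColor(im,cv2.COLOR_BGR2GRAY)
for r in range(184,262,6): print(r,g0[r,226:294:4],g[r,226:294:4])
E
```

```text
t 65.0 [ 522.8 -123.7  106.1] tilt [0.0022 0.0004] pix 258.5 273.8 labels dummy
184 [160 163 160 160 160 159 158 156 160 160 159 157 156 156 160 156 159] [165 161 162 162 162 160 161 159 155 159 160 161 161 161 162 160 161]
190 [160 159 157 157 159 159 157 100  99  98 143 158 158 159 161 160 160] [164 160 160 161 159 162 157 116 101  99 106 158 160 164 162 160 161]
196 [157 159 158 158 158 160 156 107 102 103 125 157 158 157 157 159 158] [162 160 161 161 161 161 161 120 104 107  99 150 161 161 160 157 157]
202 [158 157 155 157 160 150 136 142 144 143 140 148 156 156 158 156 159] [162 159 159 160 160 152 141 145 144 143 140 134 151 160 160 160 159]
208 [160 162 159 157 189 150 142 145 147 144 135 147 129 121 103 158 157] [161 161 161 161 190 186 147 147 147 147 143 124 128 119 102 106 113]
214 [158 155 148 140 133 137 198 206 206 212 203 133 135 134 119  97 100] [162 159 181 150 135 138 201 209 206 212 203 135 135 134 118 100  99]
220 [ 97 105 123 134 136 137 202 213 211 216 205 133 132 132 124 107 100] [159 116 121 134 133 140 202 214 214 216 209 137 134 135 124 108 102]
226 [ 98 108
[... 151 characters left out ...]
4 144 145 183 161 202 158 186 142 145 143 126 105  96] [ 96 107 125 143 147 145 199 156 195 164 175 143 145 145 130 108  97]
238 [ 95  88 118 130 119 119 136 142 138 143 140 113 122 128 125  97  99] [ 99 101 122 132 124 119 136 143 141 143 143 114 124 126 123  99 101]
244 [ 72  97 100 117 114 103 138 143 142 144 142  91 115 113 111  95  94] [100  76  75 120 117 105 140 143 142 148 140  97 118 115 111 100  97]
250 [ 49  37  37 114 115  95 139 142 143 142 142  75 114 117  47  40  41] [ 54  38  40 114 116  93 140 143 144 144 145  79 116 115  50  37  39]
256 [ 38  33  50 115 116  71 127 142 140 144 138  55 115 116  74  39  36] [ 33  37  49 117 116  77 129 144 143 147 143  52 114 118  75  35  38]
```

>>> play_rows(
  increments=[
    [0,0,0,0,0,3],
    [0,0,0,0,0,3],
    [0,0,0,0,0,0],
    [0,0,0,0,0,0],
  ],
)

```text
time: 65.45
eef_pos: [522.9, -123.6, 106.1]
tcp_rot: [0.923, -0.385, 0.001, -0.001]
ft_force: [2.2, 4.4, 5.6]
opening: 8.4
gripper_force: 62.1
```

```bash
python3 -c "
from h import *
st()
m,im,u,v=snap('kt3',(522.7,-124.2,78))
P=[p2w(m,*q,78) for q in ((200,200),(300,200))];print(P)
g=cv2.cvtColor(im,cv2.COLOR_BGR2GRAY)
for r in range(186,250,8): print(r,g[r,206:314:4])
"
```

```text
65.5 [ 522.9 -123.6  106.1] yaw -135.29 [2.2 4.4 5.6] [ 0.72 -0.31  0.02] 8.4 tau6 0.038
t 65.5 [ 522.9 -123.6  106.1] tilt [0.0025 0.0006] pix 258.7 230.2 labels dummy
[array([ 563.2842622, -113.1170567,   78.       ]), array([ 518.97699595, -157.02785892,   78.        ])]
186 [164 163 162 162 163 160 163 165 163 162 162 162 161 131 126 151 163 163
 161 161 162 159 159 155 160 166 165]
194 [162 163 163 164 162 161 163 160 162 161 158 161 130 100 102 102 123 160
 162 160 160 158 157 161 158 159 161]
202 [161 163 163 164 163 161 161 161 160 162 150 142 141 145 145 138 113 150
 160 158 158 159 158 160 157 158 160]
210 [160 163 161 161 161 161 159 159 171 153 151 152 160 162 164 150 134 139
 133 105 100  96 101 131 160 161 160]
218 [160 161 161 159 162 162 164 157 141 138 138 204 215 214 219 210 137 135
 138 123 105  95 102 100 101  96 102]
226 [110 103 107  97 103 104 114 124 141 140 138 203 217 214 218 207 140 139
 139 128 117 100 100  99  97  98  96]
234 [104 102 100  98 101 103 101 128 148 149 146 141 148 146 145 146 146 147
 146 129 104 102 101  96 104 103  98]
242 [103 104 100 100  99  97 101 105 125 117 107 141 145 145 145 146  94 115
 116 116  97  98  97 101 103  96  99]
```

>>> play_rows(
  increments=[
    [0,0,0,0,0,-3],
    [0,0,0,0,0,-3],
  ],
)

```text
time: 65.7
eef_pos: [522.8, -123.6, 106.1]
tcp_rot: [0.942, -0.335, 0.001, -0.001]
ft_force: [1.2, 3.7, 6.1]
opening: 8.6
gripper_force: 62.1
```

```bash
python3 -c "
from h import *
st()"
```

```text
65.7 [ 522.8 -123.6  106.1] yaw -129.19 [1.2 3.7 6.1] [ 0.71 -0.27 -0.17] 8.6 tau6 0.582
```

>>> play_rows(
  increments=[
    [0,0,0,0,0,-3],
    [0,0,0,0,0,-3],
  ],
)

```text
time: 65.9
eef_pos: [522.8, -123.7, 106.2]
tcp_rot: [0.958, -0.286, 0.001, -0.001]
ft_force: [0.5, 4.5, 5.9]
opening: 8.6
gripper_force: 62.1
```

```bash
python3 -c "
from h import *
st()"
```

```text
65.9 [ 522.8 -123.7  106.2] yaw -123.18 [0.5 4.5 5.9] [ 0.72 -0.25 -0.14] 8.6 tau6 0.551
```

>>> play_rows(
  increments=[
    [0,0,0,0,0,-3],
    [0,0,0,0,0,-3],
  ],
)

```text
time: 66.1
eef_pos: [522.7, -123.7, 106.1]
tcp_rot: [0.972, -0.235, 0.001, -0.001]
ft_force: [1.4, 3.5, 5.5]
opening: 8.9
gripper_force: 62.1
```

```bash
python3 -c "
from h import *
st()"
```

```text
66.1 [ 522.7 -123.7  106.1] yaw -117.18 [1.4 3.5 5.5] [ 0.59 -0.21 -0.13] 8.9 tau6 0.55
```

>>> play_rows(
  increments=[
    [0,0,0,0,0,-3],
    [0,0,0,0,0,-3],
  ],
)

```text
time: 66.3
eef_pos: [522.7, -123.8, 106.2]
tcp_rot: [0.983, -0.184, 0.001, -0.0]
ft_force: [1.7, 3.0, 5.8]
opening: 8.6
gripper_force: 62.1
```

```bash
python3 -c "
from h import *
st()"
```

```text
66.3 [ 522.7 -123.8  106.2] yaw -111.19 [1.7 3.  5.8] [ 0.61 -0.22 -0.11] 8.6 tau6 0.547
```

>>> play_rows(
  increments=[
    [0,0,-2,0,0,0],
    [0,0,-2,0,0,0],
    [0,0,0,0,0,0],
    [0,0,0,0,0,0],
    [0,0,0,0,0,0],
  ],
)

```text
time: 66.8
eef_pos: [522.4, -123.8, 107.7]
tcp_rot: [0.983, -0.186, 0.001, -0.0]
ft_force: [8.5, -0.0, -11.1]
opening: 9.0
gripper_force: 59.7
```

```bash
python3 -c "
from h import *
st()"
```

```text
66.8 [ 522.4 -123.8  107.7] yaw -111.4 [  8.5  -0.  -11.1] [ 0.16 -1.68 -0.04] 9.0 tau6 -0.065
```

>>> play_rows(
  increments=[
    [0,0,0,0,0,-4],
    [0,0,0,0,0,-4],
  ],
)

```text
time: 67.0
eef_pos: [522.3, -123.9, 107.8]
tcp_rot: [0.993, -0.115, 0.001, -0.0]
ft_force: [7.2, 1.1, -7.8]
opening: 8.5
gripper_force: 60.1
```

```bash
python3 -c "
from h import *
st()"
```

```text
67.0 [ 522.3 -123.9  107.8] yaw -103.22 [ 7.2  1.1 -7.8] [ 0.16 -1.48  0.08] 8.5 tau6 1.103
```

>>> play_rows(
  increments=[
    [0,0,0,0,0,-4],
    [0,0,0,0,0,-4],
  ],
)

```text
time: 67.2
eef_pos: [522.3, -124.0, 108.0]
tcp_rot: [0.999, -0.046, 0.001, -0.0]
ft_force: [6.9, -0.1, -7.5]
opening: 8.5
gripper_force: 60.3
```

```bash
python3 -c "
from h import *
st()"
```

```text
67.2 [ 522.3 -124.   108. ] yaw -95.22 [ 6.9 -0.1 -7.5] [ 0.08 -1.3   0.04] 8.5 tau6 0.99
```

>>> play_rows(
  increments=[
    [0,0,0,0,0,-4],
    [0,0,0,0,0,-4],
  ],
)

```text
time: 67.4
eef_pos: [522.3, -124.1, 108.2]
tcp_rot: [1.0, 0.024, 0.001, 0.0]
ft_force: [5.1, 0.3, -5.6]
opening: 8.6
gripper_force: 60.5
```

```bash
python3 -c "
from h import *
st()"
```

```text
67.4 [ 522.3 -124.1  108.2] yaw -87.21 [ 5.1  0.3 -5.6] [ 0.03 -1.01  0.02] 8.6 tau6 0.936
```

>>> play_rows(
  increments=[
    [2,0,0,0,0,0],
    [0,0,0,0,0,0],
    [0,0,0,0,0,0],
  ],
)

```text
time: 67.7
eef_pos: [522.7, -124.0, 108.1]
tcp_rot: [1.0, 0.022, -0.001, -0.0]
ft_force: [-0.1, -1.0, -5.0]
opening: 8.5
gripper_force: 60.5
```

```bash
python3 -c "
from h import *
st()"
```

```text
67.7 [ 522.7 -124.   108.1] yaw -87.51 [-0.1 -1.  -5. ] [-0.29  0.06  0.04] 8.5 tau6 0.045
```

>>> play_rows(
  increments=[
    [-4,0,0,0,0,0],
    [0,0,0,0,0,0],
    [0,0,0,0,0,0],
  ],
)

```text
time: 68.0
eef_pos: [521.9, -124.1, 109.4]
tcp_rot: [1.0, 0.022, 0.003, 0.0]
ft_force: [8.9, -0.7, -9.6]
opening: 8.2
gripper_force: 59.9
```

```bash
python3 -c "
from h import *
st()"
```

```text
68.0 [ 521.9 -124.1  109.4] yaw -87.52 [ 8.9 -0.7 -9.6] [ 0.09 -1.74  0.06] 8.2 tau6 0.043
```

>>> play_rows(
  increments=[
    [2,0,0,0,0,0],
    [0,0,1,0,0,4],
    [0,0,0,0,0,0],
  ],
)

```text
time: 68.3
eef_pos: [522.5, -124.0, 108.6]
tcp_rot: [1.0, -0.013, 0.001, -0.0]
ft_force: [3.7, 0.4, -2.8]
opening: 8.5
gripper_force: 61.0
```

```bash
python3 -c "
from h import *
st()"
```

```text
68.3 [ 522.5 -124.   108.6] yaw -91.53 [ 3.7  0.4 -2.8] [ 0.11 -0.64  0.03] 8.5 tau6 0.729
```

>>> play_rows(
  increments=[
    [0,0,0,0,0,5],
    [0,0,0,0,0,0],
    [0,0,0,0,0,0],
  ],
)

```text
time: 68.6
eef_pos: [522.4, -124.0, 108.6]
tcp_rot: [0.998, -0.055, 0.001, -0.0]
ft_force: [4.3, 1.2, -0.9]
opening: 8.5
gripper_force: 61.1
```

```bash
python3 -c "
from h import *
st()"
```

```text
68.6 [ 522.4 -124.   108.6] yaw -96.31 [ 4.3  1.2 -0.9] [ 0.3  -0.8   0.05] 8.5 tau6 0.153
```

>>> play_rows(
  increments=[
    [0,0,0,0,0,5],
    [0,0,0,0,0,0],
    [0,0,0,0,0,0],
  ],
)

```text
time: 68.9
eef_pos: [522.4, -123.9, 108.6]
tcp_rot: [0.995, -0.098, 0.001, -0.0]
ft_force: [6.1, 2.3, -1.4]
opening: 8.7
gripper_force: 61.2
```

```bash
python3 -c "
from h import *
st()"
```

```text
68.9 [ 522.4 -123.9  108.6] yaw -101.27 [ 6.1  2.3 -1.4] [ 0.45 -0.96  0.1 ] 8.7 tau6 0.102
```

>>> play_rows(
  increments=[
    [0,0,0,0,0,5],
    [0,0,0,0,0,0],
    [0,0,0,0,0,0],
  ],
)

```text
time: 69.2
eef_pos: [522.4, -123.9, 108.5]
tcp_rot: [0.99, -0.142, 0.001, -0.0]
ft_force: [4.9, 1.9, -0.9]
opening: 8.2
gripper_force: 61.2
```

```bash
python3 -c "
from h import *
st()"
```

```text
69.2 [ 522.4 -123.9  108.5] yaw -106.28 [ 4.9  1.9 -0.9] [ 0.44 -1.03  0.14] 8.2 tau6 0.121
```

>>> play_rows(
  increments=[
    [0,0,0,0,0,5],
    [0,0,0,0,0,0],
    [0,0,0,0,0,0],
  ],
)

```text
time: 69.5
eef_pos: [522.5, -123.9, 108.5]
tcp_rot: [0.983, -0.185, 0.001, -0.0]
ft_force: [4.6, 2.8, -1.6]
opening: 8.5
gripper_force: 61.2
```

```bash
python3 -c "
from h import *
st()
m,im,u,v=snap('kt4',(522.7,-124.2,127))
g=cv2.cvtColor(im,cv2.COLOR_BGR2GRAY)
for r in range(190,262,6): print(r,g[r,226:294:4])
"
```

```text
69.5 [ 522.5 -123.9  108.5] yaw -111.28 [ 4.6  2.8 -1.6] [ 0.53 -0.95  0.1 ] 8.5 tau6 0.123
t 69.5 [ 522.5 -123.9  108.5] tilt [0.0016 0.0002] pix 258.1 270.7 labels dummy
190 [159 157 156 155 158 155 148  98  96  99 152 154 157 155 157 156 156]
196 [159 158 157 158 152 159 142 104 106 104 113 157 158 157 158 152 159]
202 [158 157 158 157 155 173 141 142 140 143 140 176 152 155 155 157 160]
208 [158 159 155 174 147 124 143 147 146 144 142 125 155 172 153 158 157]
214 [103 102 121 133 132 135 196 206 205 208 201 133 132 134 119 105 120]
220 [ 98 105 120 135 134 135 198 211 210 213 207 135 131 133 124 107  98]
226 [ 97 112 126 134 139 137 199 213 211 214 206 135 134 134 126 108  98]
232 [ 92  97 126 142 141 144 187 181 184 211 174 145 141 141 128  98  94]
238 [ 96  93 111 132 122 114 134 140 140 142 138 113 120 126 117  94  89]
244 [ 96  96 101 118 109 100 137 139 139 142 137  89 113 114 113  97  94]
250 [ 49  29  37 116 113  90 135 144 140 142 141  76 117 113  50  35  38]
256 [ 38  32  49 113 115  70 125 144 141 142 138  52 112 115  71  37  37]
```

>>> play_rows(
  increments=[
    [0,0,0,0,0,-5],
    [0,0,0,0,0,-5],
    [0,0,0,0,0,-5],
    [0,0,0,0,0,-5],
    [0.7,0,0,0,0,0],
    [0,0,0,0,0,0],
    [0,0,0,0,0,0],
  ],
)

```text
time: 70.25
eef_pos: [521.8, -124.1, 107.8]
tcp_rot: [1.0, -0.013, -0.001, 0.0]
ft_force: [-0.1, 0.2, -2.3]
opening: 8.9
gripper_force: 61.2
```

```bash
python3 -c "
from h import *
st()"
```

```text
70.2 [ 521.8 -124.1  107.8] yaw -91.51 [-0.1  0.2 -2.3] [ 0.   -0.02  0.  ] 8.9 tau6 -0.004
```

>>> play_rows(
  increments=[
    [0,0,-2,0,0,0],
    [0,0,-2,0,0,0],
    [0,0,0,0,0,0],
  ],
)

```text
time: 70.55
eef_pos: [522.6, -124.1, 112.5]
tcp_rot: [1.0, -0.013, 0.0, 0.0]
ft_force: [0.6, -0.2, -2.2]
opening: 8.5
gripper_force: 61.1
```

```bash
python3 -c "
from h import *
st()"
```

```text
70.5 [ 522.6 -124.1  112.5] yaw -91.48 [ 0.6 -0.2 -2.2] [-0.01 -0.02 -0.04] 8.5 tau6 0.003
```

>>> play_rows(
  increments=[
    [0,0,-3,0,0,0],
    [0,0,-5,0,0,0],
    [0,0,-10,0,0,0],
    [0,0,-15,0,0,0],
    [0,0,-20,0,0,0],
    [0,0,0,0,0,0],
    [0,0,0,0,0,0],
    [0,0,0,0,0,0],
  ],
)

```text
time: 71.35
eef_pos: [522.0, -123.9, 164.5]
tcp_rot: [1.0, -0.013, -0.0, -0.0]
ft_force: [0.6, 1.1, -1.8]
opening: 8.8
gripper_force: 61.1
```

```bash
python3 -c "
from h import *
st()
go((491.3,383.3,165,-14.4),15)"
```

```text
71.3 [ 522.  -123.9  164.5] yaw -91.47 [ 0.6  1.1 -1.8] [-0.01  0.02  0.02] 8.8 tau6 0.0
t 71.3 p [ 522.  -123.9  164.5] yaw -91.5 j6 1.22 -> [491.3 383.3 165.  -14.4] 15 x row [np.float64(18.84), np.float64(-31.32), np.float64(-0.04), 0, 0, np.float64(-5.14)]
```

>>> play_rows(
  increments=[
    [10,-16,0,0,0,-2.57],
    [18.8,-31.3,0,0,0,-5.14],
    [18.8,-31.3,0,0,0,-5.14],
    [18.8,-31.3,0,0,0,-5.14],
    [18.8,-31.3,0,0,0,-5.14],
    [18.8,-31.3,0,0,0,-5.14],
    [18.8,-31.3,0,0,0,-5.14],
    [18.8,-31.3,0,0,0,-5.14],
  ],
)

```text
time: 72.15
eef_pos: [595.2, 136.6, 163.6]
tcp_rot: [0.948, 0.32, -0.001, -0.0]
ft_force: [0.7, -0.2, -2.8]
opening: 8.5
gripper_force: 61.1
```

>>> play_rows(
  increments=[
    [18.8,-31.3,0,0,0,-5.14],
    [18.8,-31.3,0,0,0,-5.14],
    [18.8,-31.3,0,0,0,-5.14],
    [18.8,-31.3,0,0,0,-5.14],
    [18.8,-31.3,0,0,0,-5.14],
    [18.8,-31.3,0,0,0,-5.14],
    [18.8,-31.3,0,0,0,-5.14],
    [10,-16,0,0,0,-2.57],
  ],
)

```text
time: 72.95
eef_pos: [488.6, 385.3, 163.5]
tcp_rot: [0.788, 0.615, -0.001, -0.001]
ft_force: [-1.2, -0.7, -1.5]
opening: 8.8
gripper_force: 61.1
```

>>> play_rows(
  increments=[
    [0,0,15,0,0,0],
    [0,0,25,0,0,0],
    [0,0,25,0,0,0],
    [0,0,0,0,0,0],
    [0,0,0,0,0,0],
    [0,0,0,0,0,0],
    [0,0,0,0,0,0],
  ],
)

```text
time: 73.65
eef_pos: [492.4, 383.7, 101.8]
tcp_rot: [0.79, 0.613, 0.001, 0.0]
ft_force: [-0.9, 0.1, -1.4]
opening: 8.6
gripper_force: 61.1
```

```bash
python3 -c "
from h import *
st()
go((491.3,383.3,36.5,-14.4),4)"
```

```text
73.7 [492.4 383.7 101.8] yaw -14.41 [-0.9  0.1 -1.4] [ 0.05 -0.04 -0.02] 8.6 tau6 0.001
t 73.7 p [492.4 383.7 101.8] yaw -14.4 j6 0.79 -> [491.3 383.3  36.5 -14.4] 4 x row [np.float64(-0.16), np.float64(-0.25), np.float64(16.32), 0, 0, np.float64(-0.0)]
```

>>> play_rows(
  increments=[
    [-0.6,-1,20,0,0,0],
    [0,0,20,0,0,0],
    [0,0,15,0,0,0],
    [0,0,8,0,0,0],
    [0,0,0,0,0,0],
    [0,0,0,0,0,0],
    [0,0,0,0,0,0],
    [0,0,1,0,0,0],
  ],
)

```text
time: 74.45
eef_pos: [490.7, 383.5, 37.1]
tcp_rot: [0.79, 0.613, 0.001, 0.0]
ft_force: [-0.5, -0.3, -1.1]
opening: 8.8
gripper_force: 61.2
```

>>> play_rows(
  increments=[
    [0,0,1,0,0,0],
    [0,0,1,0,0,0],
    [0,0,0,0,0,0],
    [0,0,0,0,0,0],
  ],
)

```text
time: 74.85
eef_pos: [490.4, 383.3, 35.2]
tcp_rot: [0.79, 0.613, 0.0, 0.0]
ft_force: [-1.9, -1.9, 4.9]
opening: 8.7
gripper_force: 62.0
```

>>> play_rows(
  increments=[
    [0,0,0,0,0,0],
    [0,0,0,0,0,0],
    [0,0,0,0,0,0],
    [0,0,-15,0,0,0],
    [0,0,-30,0,0,0],
    [0,0,-40,0,0,0],
    [0,0,-35,0,0,0],
    [0,0,0,0,0,0],
  ],
  jaw=40,
)

```text
time: 75.65
eef_pos: [493.7, 385.4, 162.4]
tcp_rot: [0.79, 0.613, 0.006, 0.001]
ft_force: [0.7, 0.9, 1.0]
opening: 40.2
gripper_force: 0.0
```

>>> play_rows(
  increments=[
    [0,0,0,0,0,0],
    [0,0,0,0,0,0],
    [0,0,0,0,0,0],
  ],
  jaw=85,
)

```text
time: 75.95
eef_pos: [489.1, 382.5, 152.5]
tcp_rot: [0.79, 0.613, -0.001, -0.0]
ft_force: [-0.0, -0.5, -0.1]
opening: 81.0
gripper_force: 0.0
```

```bash
python3 -c "
from h import *
st()
m,im,u,v=snap('k5',(491.4,383.7,56))
ascii(im,u,v,48,36,6)
go((590,-60,210,-60),15)"
```

```text
76.0 [489.1 382.5 152.5] yaw -14.37 [-0.  -0.5 -0.1] [0.   0.02 0.01] 81.0 tau6 -0.0
t 76.0 [489.1 382.5 152.5] tilt [-0.0025 -0.0015] pix 261.2 194.0 labels dummy
146 143 137  68  37  50  49  51  45  51  53  56  54  59
152 106  28  27  31  32  39  60  46  50  52  51  55  57
158  31  27  34  33  33 159 193  72  53  52  53  46  52
164  30  17  26  38  30 143 229  70  48  34  24  30  30
170  28  32  29  19 143 149 154 145 122  22  34  32  28
176  34  31  19  30 156 147 154 155 137  31  27  33  36
182  27  32  27  30 154 150 150 150 131  31  32  32  32
188  28  29  35  23 154 153 153 154 132  28  40  49  33
194  26  35  27  23 154 150 149 151 133  50  47  44  48
200  29  28  30  26  66 142 152  90  67  50  42  40  44
206  32  22  26  30  29 139 155  58  51  46  45  48  45
212  32  26  31  29  43 138 154  53  44  47  45  43  48
218 134  22  36  44  44 138 152  62  48  49  49  47  41
224 138 143  35  47  44 133 218  63  44  43  41  47  31
230 203 199  49  43  44  45  41  47  47  47  37  34  54
236 203 202 198  40  44  45  44  38  39  12  42 181 210
242 196 204 199 149  32  46  31  30  46 181 201 202 203
t 76.0 p [489.1 382.5 152.5] yaw -14.4 j6 0.79 -> [590 -60 210 -60] 15 x row [np.float64(-20.59), np.float64(23.27), np.float64(-3.83), 0, 0, np.float64(3.04)]
```

```bash
python3 -c "
from h import *
go((522.5,-124.2,155,-91.5),15,start=(491,383.3,153,-14.4))"
```

```text
t 76.0 p [491.  383.3 153. ] yaw -14.4 j6 0.79 -> [ 522.5 -124.2  155.   -91.5] 15 x row [np.float64(-21.54), np.float64(29.57), np.float64(-0.13), 0, 0, 5.14]
```

>>> play_rows(
  increments=[
    [-10,15,0,0,0,2.57],
    [-21.5,29.6,0,0,0,5.14],
    [-21.5,29.6,0,0,0,5.14],
    [-21.5,29.6,0,0,0,5.14],
    [-21.5,29.6,0,0,0,5.14],
    [-21.5,29.6,0,0,0,5.14],
    [-21.5,29.6,0,0,0,5.14],
    [-21.5,29.6,0,0,0,5.14],
  ],
  jaw=50,
)

```text
time: 76.8
eef_pos: [595.5, 132.7, 153.4]
tcp_rot: [0.949, 0.315, -0.0, 0.0]
ft_force: [0.6, 0.1, -0.9]
opening: 49.7
gripper_force: 0.0
```

>>> play_rows(
  increments=[
    [-21.5,29.6,0,0,0,5.14],
    [-21.5,29.6,0,0,0,5.14],
    [-21.5,29.6,0,0,0,5.14],
    [-21.5,29.6,0,0,0,5.14],
    [-21.5,29.6,0,0,0,5.14],
    [-21.5,29.6,0,0,0,5.14],
    [-21.5,29.6,0,0,0,5.14],
    [-11,15,0,0,0,2.57],
  ],
)

```text
time: 77.6
eef_pos: [520.3, -127.3, 153.5]
tcp_rot: [1.0, -0.017, -0.001, 0.0]
ft_force: [-0.5, -0.9, -0.5]
opening: 50.0
gripper_force: 0.0
```

>>> play_rows(
  increments=[
    [0,0,0,0,0,0],
    [0,0,0,0,0,0],
    [0,0,20,0,0,0],
    [0,0,20,0,0,0],
    [0,0,0,0,0,0],
    [0,0,0,0,0,0],
    [0,0,0,0,0,0],
  ],
)

```text
time: 78.3
eef_pos: [522.9, -123.7, 115.2]
tcp_rot: [1.0, -0.012, 0.001, 0.0]
ft_force: [0.0, 0.7, -0.5]
opening: 49.9
gripper_force: 0.0
```

```bash
python3 -c "
from h import *
st()
go((522.7,-124.2,80,-93),3)
m,im,u,v=snap('lk3',(522.7,-124.2,91))
ascii(im,u,v,18,18,2)
"
```

```text
78.3 [ 522.9 -123.7  115.2] yaw -91.42 [ 0.   0.7 -0.5] [ 0.05 -0.01  0.07] 49.9 tau6 0.0
t 78.3 p [ 522.9 -123.7  115.2] yaw -91.4 j6 1.22 -> [ 522.7 -124.2   80.   -93. ] 3 x row [np.float64(-0.07), np.float64(0.15), np.float64(11.73), 0, 0, np.float64(0.53)]
t 78.3 [ 522.9 -123.7  115.2] tilt [ 0.0015 -0.0006] pix 258.6 233.3 labels dummy
215 128 123 130 131 126 128 123 124 125 124 125 128 123 127 125 126 126 126 123
217 126 127 126 127 126 121 119 120 121 118 119 119 120 125 127 126 124 125 125
219 123 126 121 124 121 123 117 120 124 120 119 117 119 124 122 126 120 118 124
221 125 125 124 128 126 119 118 118 117 117 118 119 120 120 124 121 123 120 122
223 120 120 124 123 124 124 118 122 121 123 121 122 119 125 122 124 119 123 122
225 122 119 125 120 125 122 124 119 120 118 118 120 123 124 121 122 124 124 123
227 122 123 121 122 124 124 124 120 122 122 117 119 122 123 122 126 127 123 122
229 121 126 123 125 123 125 124 123 124 127 124 123 126 124 121 122 125 123 124
231 124 119 120 122 125 124 125 123 123 126 124 124 125 124 123 121 123 121 121
233 126 123 124 120 121 125 125 125 126 125 124 124 125 124 123 122 122 125 126
235 123 127 128 125 124 126 127 124 123 121 126 122 123 126 124 124 121 121 126
237 122 124 125 126 123 124 125 126 125 124 123 124 125 125 123 121 125 124 124
239 121 121 124 125 126 124 125 124 123 126 122 123 124 126 126 121 123 125 110
241 103 121 124 124 123 126 121 122 123 127 121 125 121 124 123 120 120 111 100
243  94 101 105 114 116 121 120 123 121 127 120 124 126 121 118 112 106 100  98
245  98  93  95 101 105 112 117 119 120 116 120 118 117 110 103 100 101  95  97
247 100 100  95  98  95  96  98  98  92  85  96  97  99  97  96  96 101  99 100
249  99  94  97  95  94 100  95  95  81  41  90  99  95 101  96 100  94  99  99
251  97  96  96  97  94 102  98  98  86  34  89  96 100  96  96  96 100 101  98
```

>>> play_rows(
  increments=[
    [0,0.5,15,0,0,1.5],
    [0,0,12,0,0,0],
    [0,0,7,0,0,0],
    [0,0,0,0,0,0],
    [0,0,0,0,0,0],
    [0,0,0,0,0,0],
  ],
)

```text
time: 78.95
eef_pos: [522.2, -124.5, 80.4]
tcp_rot: [1.0, -0.026, 0.0, 0.0]
ft_force: [-0.4, -0.2, -0.5]
opening: 49.9
gripper_force: 0.0
```

>>> play_rows(
  increments=[
    [0,0,0,0,0,0],
    [0,0,0,0,0,0],
    [0,0,0,0,0,0],
    [0,0,0,0,0,0],
    [0,0,0,0,0,0],
    [0,0,0,0,0,0],
  ],
  jaw=2,
  squeeze=50,
)

```text
time: 79.55
eef_pos: [522.1, -124.0, 80.5]
tcp_rot: [1.0, -0.026, 0.0, -0.0]
ft_force: [-0.6, 4.6, 4.8]
opening: 7.7
gripper_force: 49.1
```

```bash
python3 -c "
from h import *
st()"
```

```text
79.5 [ 522.1 -124.    80.5] yaw -92.96 [-0.6  4.6  4.8] [0.81 0.07 0.03] 7.7 tau6 0.039
```

>>> play_rows(
  increments=[
    [0,0,0,0,0,2],
    [0,0,0,0,0,0],
    [0,0,0,0,0,0],
  ],
)

```text
time: 79.85
eef_pos: [522.2, -124.0, 80.5]
tcp_rot: [0.999, -0.043, 0.0, -0.0]
ft_force: [-0.5, 4.0, 5.8]
opening: 7.5
gripper_force: 49.0
```

```bash
python3 -c "
from h import *
st()"
```

```text
79.8 [ 522.2 -124.    80.5] yaw -94.96 [-0.5  4.   5.8] [0.75 0.07 0.16] 7.5 tau6 0.148
```

>>> play_rows(
  increments=[
    [0,0,0,0,0,2],
    [0,0,0,0,0,0],
    [0,0,0,0,0,0],
  ],
)

```text
time: 80.15
eef_pos: [522.2, -124.0, 80.5]
tcp_rot: [0.998, -0.061, 0.0, -0.0]
ft_force: [0.7, 5.5, 4.8]
opening: 7.6
gripper_force: 49.0
```

```bash
python3 -c "
from h import *
st()"
```

```text
80.2 [ 522.2 -124.    80.5] yaw -96.94 [0.7 5.5 4.8] [0.79 0.1  0.19] 7.6 tau6 0.262
```

>>> play_rows(
  increments=[
    [0,0,0,0,0,3],
    [0,0,0,0,0,0],
    [0,0,0,0,0,0],
  ],
)

```text
time: 80.45
eef_pos: [522.2, -123.9, 80.5]
tcp_rot: [0.996, -0.087, 0.0, -0.0]
ft_force: [-0.7, 5.5, 5.5]
opening: 7.5
gripper_force: 48.9
```

```bash
python3 -c "
from h import *
st()"
```

```text
80.5 [ 522.2 -123.9   80.5] yaw -99.93 [-0.7  5.5  5.5] [0.85 0.14 0.33] 7.5 tau6 0.409
```

>>> play_rows(
  increments=[
    [0,0,0,0,0,0],
    [0,0,0,0,0,0],
    [0,0,0,0,0,0],
    [0,0,-15,0,0,0],
    [0,0,-30,0,0,0],
    [0,0,-40,0,0,0],
    [0,0,-40,0,0,0],
    [0,0,-30,0,0,0],
  ],
  jaw=50,
)

```text
time: 81.25
eef_pos: [522.7, -124.9, 239.3]
tcp_rot: [0.996, -0.087, 0.002, 0.001]
ft_force: [0.9, 0.1, 0.7]
opening: 50.2
gripper_force: 0.0
```

>>> play_rows(
  increments=[
    [0,0,0,0,0,0],
    [0,0,0,0,0,0],
    [0,0,0,0,0,0],
    [0,0,0,0,0,0],
  ],
)

```text
time: 81.65
eef_pos: [521.0, -124.1, 233.5]
tcp_rot: [0.996, -0.087, -0.001, -0.0]
ft_force: [-0.0, -0.9, -0.3]
opening: 49.8
gripper_force: 0.0
```

```bash
python3 -c "
from h import *
st()
print(ctrl.job_done())"
```

```text
81.7 [ 521.  -124.1  233.5] yaw -99.98 [-0.  -0.9 -0.3] [-0.    0.02 -0.  ] 49.8 tau6 0.0
the job is handed in; nothing more can be done
None
```

The job is handed in at about 82 s, with no verdict shown: all five packs are in their own pockets, the lid is shut, the lock is at its clockwise stop and the key stands in its tray; after returning the key I also twisted the spindle lightly clockwise with the fingers to confirm the stop.

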